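# Clamp a plaster mould with the hand wheel under the rack

### The job

Slide the plaster mould away from you along the rack until its far side sits square and flush against the wooden fence, under the rubber foot of the clamp bar. Then turn the spoked hand wheel on the underside of the rack anticlockwise (seen from above) until the foot bears on the mould and its rubber is squeezed by 3 to 4 mm (about 28 N): snug, not loose and not overtightened, for plaster cracks. Push gently throughout (the mould with less than 35 N, the spokes with less than 25 N), leave the bowl, bottle and cup where they stand, and let go at the end.

Things in the scene. Friction and masses are not known exactly. Their poses are not given: they have to be found in the camera images.
- mould: Loose two-part block mould of off-white plaster, 120 (x) x 110 (y) x 45 mm high, 0.5 to 0.85 kg, grey seam half-way up, lying on the rack. Origin: centre of its underside; x points towards the fence (away from the robot), z up. It starts 40 to 65 mm short of the fence, up to 12 mm off to a side and 0.15 rad askew; sliding it takes 2 to 6 N.
- seat (a point): Where the mould's origin is when home: on the rack's top face, 140 mm above the table. Axes of the rack: x towards the fence (away from the robot), y left, z up; place and yaw vary. The fixed rack is a plywood board 340 (x) x 360 (y) x 16 mm: x from -170 to 170, y from -150 to 210 mm of this point; four round posts 20 mm thick at x +-155, y -135 and 195 mm.
- fence (a point): Foot of the wooden fence's face that the mould must meet: on the rack's top face, 60 mm beyond the seat in x; same axes as the seat. The fence is fixed, 160 mm long along y (this point is its middle) and 22 mm high.
- edge (a point): On the rack's right-hand (-y) edge, on its top face, straight beside the seat and the wheel; same axes as the seat. Between this edge and the clamp's spindle (axis 30 mm in from the edge, a 12 mm square steel bar with a 24 mm collar on top) the rack is bare; below the edge there is only the wheel.
- wheel_hub (a point): Centre of the wheel under the rack, on its vertical axis, in the plane of the spokes: 40 mm below the rack's top face, 30 mm in from the right-hand edge, 120 mm right of the seat. Hub 38 mm across; five straight round black spokes 72 degrees apart, 14 mm thick, ends 120 mm from the axis: some stick out up to 90 mm past the edge, to be pushed from above. Frame turns with it, x along one spoke.
- wheel (a joint): Wheel angle, rad; grows anticlockwise seen from above (spokes past the right-hand edge go away from the robot) and lowers the clamp bar 10 mm per rad. Starts at 0.3 to 0.8. Kept moving, it takes an even 0.6 N m while the foot is free (6 N at 97 mm from the axis; less when standing), plus 0.01 N m per newton of foot force: 0.88 N m (9 N at 97 mm) when snug. Stays where left; limits -0.2, 4.0.
- bar: Level aluminium clamp bar, 18 mm wide, 14 mm thick, reaching from the spindle 130 mm left (+y), over the seat; underside 92 mm above its origin. Origin: on the spindle axis, level with the rack's top when the wheel is at 0; sinks straight down as the wheel turns.
- stem_top (a point): On the bar's top face, where the threaded steel stem (10 mm thick) of the foot passes through, 120 mm left of the spindle. Below hangs a black rubber foot 28 mm across. The stem was set by hand, so the free foot's underside is anywhere from 39 to 47 mm below this point, unknown: the touch must be felt. The rubber gives 1 mm per 8 N and bottoms at 8.5 mm.
- bowl: Small terracotta bowl 76 mm across and 45 mm high on the rack's left side, a bystander. Origin: centre of its underside.
- bottle: Clear plastic bottle 66 mm across and 200 mm high on the table, right of the rack, a bystander. Origin: centre of its underside.
- cup: Blue ceramic cup 80 mm across and 90 mm high on the table, right of the rack, a bystander. Origin: centre of its underside.
There are look-alikes about, which are no part of the job. Leave any green look-alike of the mould alone.

How it is judged:
By the outcome, as a careful person would: the job done as asked, in the order asked, and still so for the second after the job is handed in, with the robot touching nothing.
It also fails if it takes over 72 s, if anything falls off the work surface, if the arm or the gripper's body presses on something with over 40 N, if the wrist force passes 120 N, or if a joint passes its speed limit or range.

### The arm

A 7-joint arm with a two-finger parallel gripper is mounted at the origin on the work surface. World frame = base frame: x ahead of the robot, y to its left, z up, the work surface at z = 0. Lengths are in m, angles in rad, forces in N, time in s.
With the tool pointing down it reaches from about 0.35 to 0.9 m from the base axis. Payload 8.1 kg.
Tool frame: the origin (TCP) lies midway between the tips of the shut fingers; the grasp point (between the pads) lies 19 mm behind it (arm.pinch_z is the distance from the TCP to the grasp point, in m); z points along the fingers, y is the direction in which the jaws open and shut (so a half turn about z gives the same grasp; the last joint's range is limited). The gripper opens to 92 mm and grips with 3 to 60 N. Pads are 19 mm wide; open, the fingers measure 130 mm over their backs; the gripper's body (75 mm by 190 mm) begins 47 mm behind the grasp point.
Start: joints at [-1.222, 0.434, 0.025, 1.573, -0.012, 1.134, -0.075], TCP at [0.273, 0.562, 0.227] pointing down, gripper open.
Joint ranges: [-2.62, 2.62], [-0.44, 2.09], [-1.27, 1.32], [0.08, 2.57], [-1.32, 4.46], [0.12, 2], [-2.74, 2.74]. Speed limits (rad/s): [2.22, 2.22, 3.01, 3.01, 3.14, 3.14, 3.14].

### API

Orientations are given as a rotation vector (axis times angle).
In Python, from cell import arm, eyes gives the robot as it stands.
- The arm moves only by the tool apply_moves, never from a script. Its argument "targets" is one flat list of numbers, 5 for each row, row after row: the closure, from 0 (fully open) to 1 (shut), then the shift along the tool's x, y, z each as a share of 40 cm, from -1 to 1, then the turn about the tool's z as a share of pi/2 rad, from -1 to 1. A call has 1 to 20 rows; each row shifts and turns the commanded pose from where the row before left it, along the tool's axes as they then stand; what a row does not reach is not made up. A row lasts 1/8 s, in which the tool goes at most 62.5 mm and 10.7 degrees, less where a joint would pass 70% of its speed; a pose out of reach is approached as far as the arm can. A call with a number of a shift or a turn outside -1 to 1 is refused whole. A call with a gripper value outside its range is refused whole. The fingers move at their own pace and stop on an object; "grip_force" is the grip in N (left out, the last holds). Time passes only in rows, so rows that do not move let the fingers close. It gives the time, the measured TCP pose, the force and the opening at its end, in the units of the state.
- arm.observe(): the state, without advancing time (a new reading comes with each control period).
- eyes.get_image(name): name is "scene" or "top"; returns the picture (384x512x3 uint8, red, green, blue); there is no depth.
- eyes.camera_params(name): a dict with "camera_matrix" (3x3 intrinsics, pixels), "distortion" ([k1, k2, p1, p2, k3] as OpenCV has them; the pictures are not rectified), "xyz" and "attitude" of the camera in the world. Camera axes: x right, y down, z forward; pixel columns grow to the right and rows downward; lengths in m; the calibration is good to about 2 mm. A picture is of the moment at which its call begins. camera_params takes no time and is no camera call.
- arm.sign_off(): hands the job in, once; it reports no verdict.
The state is a dict: "clock": time; "joints": joint angles; "dq": joint speeds; "joint_efforts": joint torques, N m; "position": TCP position; "ee_rot": TCP orientation; "force": force on the tool from outside, world axes, zero at the start; "ft_torque": the same for the moment, N m; "width": opening from 0.0 (shut) to 1.0 (fully open).
Only numpy, scipy, OpenCV 4.12 (cv2) and the standard library are available. Lean on these libraries where they do the work, as an engineer would, in place of code of your own. Each camera call takes 0.05 s, during which the arm holds its last target.

## Working session

There is one attempt and no reset: what is moved stays moved. The work goes in short steps, Python scripts to look and compute and a tool call to move; the robot and the scene stay as the last step left them, time stands still between calls to the robot, and variables do not carry over. Pictures are saved under pics/ and viewed, and the job is handed in when it is done.

Besides the shell and the picture viewer there is one more tool, called after ">>>" by a JSON object that holds its "fn" and its "kwargs", one argument or row to a line. apply_moves: Moves the arm, as the interface text tells. Its arguments: {"type":"object","properties":{"targets":{"type":"array"},"grip_force":{"type":"number"}},"required":["targets"]}

```bash
ls; mkdir -p pics
python3 - <<'E'
from cell import arm,eyes
import cv2
s=arm.observe()
for k,v in s.items(): print(k,v)
for n in("scene","top"):
    im=eyes.get_image(n); cv2.imwrite(f"pics/{n}0.png",im[:,:,::-1]); p=eyes.camera_params(n); print(n,p)
E
```

```text
pics
clock 0.0
joints [-1.22159042  0.43521771  0.02498706  1.57408707 -0.01160742  1.13399041
 -0.07507949]
dq [ 0.00184423 -0.0019122   0.00051341 -0.00131837  0.00188408  0.00019401
  0.00019248]
joint_efforts [-8.75179612e-04 -6.67853808e+01  9.84708108e-01 -3.14468014e+01
 -6.05190732e-02  4.27310227e-02  1.76056037e-04]
position [0.27270555 0.56180687 0.22595229]
ee_rot [-7.03726605e-01 -3.06154307e+00  2.42372199e-03]
force [ 0.41446204 -0.12587754  0.45649342]
ft_torque [-0.00318066 -0.02077718 -0.04446812]
width 1.0018726595421095
scene {'camera_matrix': array([[366.56953604,   0.        , 257.06914555],
       [  0.        , 366.56953604, 198.31104482],
       [  0.        ,   0.        ,   1.        ]]), 'distortion': array([-0.11794554,  0.        ,  0.        ,  0.        ,  0.        ]), 'xyz': array([0.99308307, 0.52749254, 0.97079914]), 'attitude': array([-0.94854112, -2.5184879 ,  1.00554563])}
top {'camera_matrix': array([[472.02192807,   0.        , 261.28608886],
       [  0.        , 472.02192807, 188.67188078],
       [  0.        ,   0.        ,   1.        ]]), 'distortion': array([0.00396412, 0.        , 0.        , 0.        , 0.        ]), 'xyz': array([ 0.37230519, -0.07288639,  1.57132764]), 'attitude': array([-2.13320764,  2.19009288, -0.07805825])}
```

View pics/scene0.png

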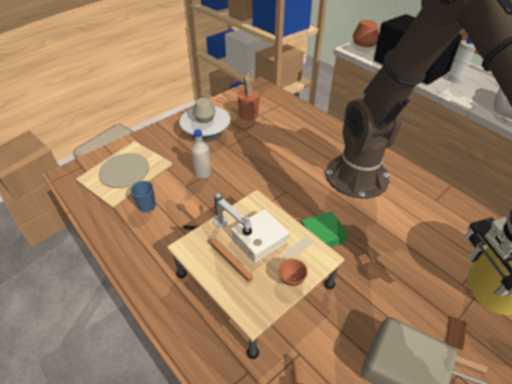

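View pics/top0.png

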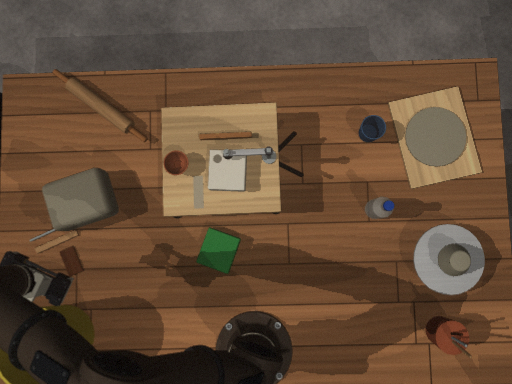

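The top view has +x up and +y left. Candidates for the mould are the off-white block at top (227,170), scene (260,235), and the green block at top (218,250), scene (325,230), which is the look-alike. The off-white block on the rack under the bar matches the description. I'll check it in a crop.

```bash
cat > h.py <<'E'
import numpy as np, cv2
from scipy.spatial.transform import Rotation as R
from cell import arm,eyes
def ray(n,uv):
    p=eyes.camera_params(n)
    u=cv2.undistortPoints(np.array(uv,float).reshape(-1,1,2),p['camera_matrix'],p['distortion']).reshape(-1,2)
    d=np.c_[u,np.ones(len(u))]@R.from_rotvec(p['attitude']).as_matrix().T
    return p['xyz'],d
def atz(n,uv,z):
    c,d=ray(n,uv); return c+d*((z-c[2])/d[:,2])[:,None]
def proj(n,X):
    p=eyes.camera_params(n); Rm=R.from_rotvec(p['attitude']).as_matrix()
    Xc=(np.atleast_2d(X)-p['xyz'])@Rm
    return cv2.projectPoints(Xc,np.zeros(3),np.zeros(3),p['camera_matrix'],p['distortion'])[0].reshape(-1,2)
def crop(im,x0,y0,x1,y1,s,name):
    c=cv2.resize(im[y0:y1,x0:x1],None,fx=s,fy=s,interpolation=cv2.INTER_CUBIC)
    cv2.imwrite(name,c[:,:,::-1])
E
python3 - <<'E'
from h import *
a=cv2.imread('pics/top0.png')[:,:,::-1];b=cv2.imread('pics/scene0.png')[:,:,::-1]
crop(a,155,95,315,225,5,'pics/topc.png');crop(b,165,180,345,310,4,'pics/scc.png')
E
```

```text
(no output)
```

View pics/topc.png

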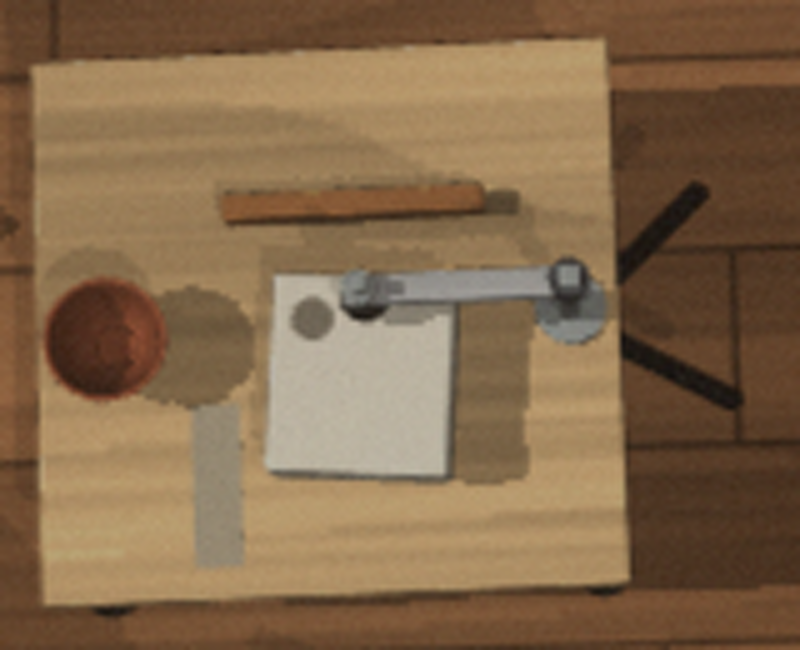

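View pics/scc.png

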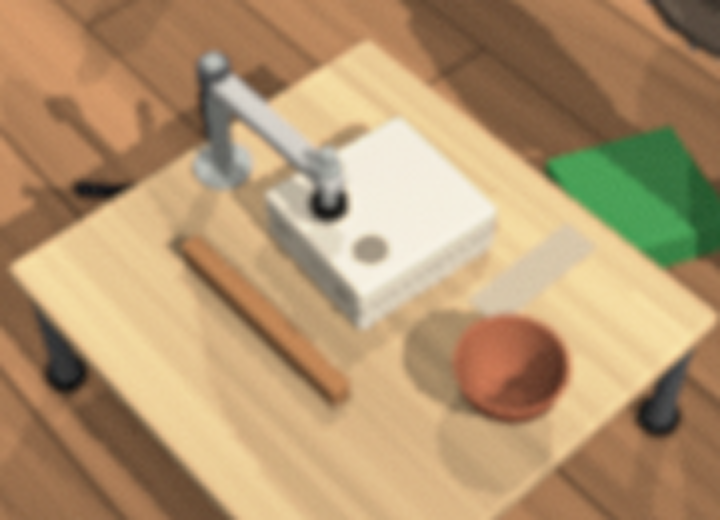

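The chosen block is off-white with a grey seam and sits on the rack under the foot, so it is the mould. The green block stays alone. In the top crop the mould's corners are at (275,275), (456,290), (450,475) and (267,470). The spokes end at (703,186) and (740,403), and the fence is at (220–485,205). Next I'll fit poses.

Run:
```python
from h import *
from scipy.optimize import least_squares
T=lambda L:np.array([[155+(c+.5)/5-.5,95+(r+.5)/5-.5] for c,r in L])
S=lambda L:np.array([[165+(c+.5)/4-.5,180+(r+.5)/4-.5] for c,r in L])
def place(q,P):
    c,s=np.cos(q[2]),np.sin(q[2]); P=np.array(P,float)
    return np.c_[q[0]+c*P[:,0]-s*P[:,1],q[1]+s*P[:,0]+c*P[:,1],P[:,2]]
z=.14
rackT=([(.17,.21,z),(.17,-.15,z),(-.17,-.15,z),(-.17,.21,z)],T([(32,65),(606,39),(629,578),(43,603)]))
rackS=([(-.17,-.15,z),(-.17,.21,z),(.17,-.15,z)],S([(368,40),(716,318),(11,268)]))
def res(q,sets):
    return np.concatenate([(proj(n,place(q,P))-uv).ravel() for n,P,uv in sets])
for sets in ([('top',*rackT)],[('scene',*rackS)],[('top',*rackT),('scene',*rackS)]):
    r=least_squares(res,[.6,-.05,0],args=(sets,)); print('rack',r.x.round(4),r.fun.round(1))
q=r.x
zm=.185
mP=[(.06,.055,zm),(.06,-.055,zm),(-.06,-.055,zm),(-.06,.055,zm)]
mT=(mP,T([(275,275),(456,290),(450,475),(267,470)]))
mS=([(.06,.055,zm),(-.06,-.055,zm),(-.06,.055,zm),(.06,-.055,zm)],S([(362,295),(400,119),(495,215),(268,202)]))
for sets in ([('top',*mT)],[('scene',*mS)],[('top',*mT),('scene',*mS)]):
    m=least_squares(res,[.55,-.05,0],args=(sets,)); print('mould',m.x.round(4),m.fun.round(1))
m=m.x
c,s=np.cos(q[2]),np.sin(q[2]);Rm=np.array([[c,s],[-s,c]])
print('mould in seat frame',(Rm@(m[:2]-q[:2])).round(4),m[2]-q[2])
hub=place(q,[(0,-.12,.1)])[0];print('hub',hub,'fence',place(q,[(.06,0,z)]))
for t in ((703,186),(740,403)):
    p=atz('top',T([t]),.1)[0]; d=Rm@(p[:2]-hub[:2]); print('tip',p,d,np.hypot(*d),np.degrees(np.arctan2(d[1],d[0])))
# fence ends
print(proj('top',place(q,[(.06,.08,.162),(.06,-.08,.162)])), T([(222,222),(484,208)]))
for n,uv in(('top',T([(360,283)])),): print(atz(n,uv,.2)) 
for nm,uv,zz in(('bowl',T([(105,340)]),.185),('bottle',[(388,206)],.2),('cup',[(372,127)],.09),('green',[(218,250)],.04)):
    print(nm,atz('top',uv,zz))
```

```text
rack [0.607  0.0527 0.0149] [-0.5 -0.8  0.3 -0.9  0.6  0.9 -0.4  0.8]
rack [0.6087 0.0572 0.0092] [ 0.  -0.2  1.  -0.  -1.  -0.2]
rack [0.6074 0.0545 0.012 ] [-0.9 -1.2 -0.1 -0.9 -0.2  0.9 -1.2  0.5 -0.4 -0.9  0.5 -1.1 -1.2 -0.9]
mould [ 0.5632  0.0575 -0.0679] [-0.  -0.2  0.6 -1.8 -0.1  1.3 -0.5  0.8]
mould [ 0.5691  0.0657 -0.0591] [-0.1  1.7 -0.1 -0.3  1.4 -0.6 -1.2 -1.2]
mould [ 0.5656  0.0611 -0.0633] [-1.3 -0.9 -0.7 -2.7 -1.2  0.4 -1.7  0.1 -0.4 -0.1 -0.2 -1.8  1.1 -2.2
 -1.2 -2.9]
mould in seat frame [-0.0417  0.0071] -0.07527065004586017
hub [ 0.60881523 -0.06549618  0.1       ] fence [[0.66737494 0.05521322 0.14      ]]
tip [ 0.6905981  -0.15283021  0.1       ] [ 0.08073192 -0.08830644] 0.11964810791507258 -47.56567515691239
tip [ 0.55177496 -0.17156498  0.1       ] [-0.05830547 -0.10537862] 0.1204333058018253 -118.95553681711718
[[201.58283424 138.08509838]
 [254.14836469 135.90292965]] [[199.  139. ]
 [251.4 136.2]]
[[0.61705536 0.05619563 0.2       ]]
bowl [[0.58982433 0.21042176 0.185     ]]
bottle [[ 0.44304413 -0.40804567  0.2       ]]
cup [[ 0.70079444 -0.39712603  0.09      ]]
green [[0.32378966 0.10492307 0.04      ]]
```

The two cameras agree within about 4 mm. The mould is about 43 mm short, +6 mm to the left and −0.075 rad askew. The spokes sit at −47.6° and −119° with tips at 119.6 and 120.4 mm, which matches the stated 120 mm, so the wheel is at about 0.43 rad.

The plan is to push the near face with two partly opened fingers squared to the rack. I'll write a helper that turns a wanted pose into tool-axis shares.

```bash
cat >> h.py <<'E'
Q=(0.6074,0.0545,0.012)
def seat2w(x,y):
    c,s=np.cos(Q[2]),np.sin(Q[2]); return np.array([Q[0]+c*x-s*y,Q[1]+s*x+c*y])
def w2seat(p):
    c,s=np.cos(Q[2]),np.sin(Q[2]); d=np.array(p[:2])-Q[:2]; return np.array([c*d[0]+s*d[1],-s*d[0]+c*d[1]])
def plan(xyz,yyaw,rows):
    """share per row: turn first considered in frame stepping; world straight line. yyaw = world yaw of tool y (deg)"""
    s=arm.observe(); Rm=R.from_rotvec(s['ee_rot']).as_matrix()
    y0=np.degrees(np.arctan2(Rm[1,1],Rm[0,1])); dy=(yyaw-y0+180)%360-180
    d=(np.array(xyz)-s['position'])
    print('yaw now',y0.round(2),'turn deg total',dy.round(2),'tilt z',Rm[:,2].round(4))
    out=[]
    for k in range(rows):
        Rk=R.from_euler('z',np.radians(dy*k/rows)).as_matrix()@Rm
        v=Rk.T@d/rows/.4
        out.append([*v.round(3),round(-dy/rows/90,3)])
    print(np.array(out)); return out
E
python3 - <<'E'
from h import *
t=seat2w(-.145,.006); print(t)
print('lift only+translate');plan([*t,.30],90.7,12)
E
```

```text
[0.46233844 0.05875961]
lift only+translate
yaw now 64.11 turn deg total 26.59 tilt z [-5.0e-04 -1.3e-03 -1.0e+00]
[[-0.081 -0.077 -0.015 -0.025]
 [-0.078 -0.08  -0.015 -0.025]
 [-0.075 -0.083 -0.015 -0.025]
 [-0.072 -0.086 -0.015 -0.025]
 [-0.068 -0.089 -0.015 -0.025]
 [-0.065 -0.091 -0.015 -0.025]
 [-0.061 -0.094 -0.015 -0.025]
 [-0.058 -0.096 -0.015 -0.025]
 [-0.054 -0.098 -0.015 -0.025]
 [-0.05  -0.1   -0.015 -0.025]
 [-0.046 -0.102 -0.015 -0.025]
 [-0.042 -0.104 -0.015 -0.025]]
```

>>> {"fn": "apply_moves", "kwargs": {
  "targets": [0.4,-0.081,-0.077,-0.015,-0.025,0.4,-0.078,-0.08,-0.015,-0.025,0.4,-0.075,-0.083,-0.015,-0.025,0.4,-0.072,-0.086,-0.015,-0.025,0.4,-0.068,-0.089,-0.015,-0.025,0.4,-0.065,-0.091,-0.015,-0.025,0.4,-0.061,-0.094,-0.015,-0.025,0.4,-0.058,-0.096,-0.015,-0.025,0.4,-0.054,-0.098,-0.015,-0.025,0.4,-0.05,-0.1,-0.015,-0.025,0.4,-0.046,-0.102,-0.015,-0.025,0.4,-0.042,-0.104,-0.015,-0.025,0.4,0,0,0,0,0.4,0,0,0,0],
  "grip_force": 20
}}

```text
clock: 1.85
position: [0.4631, 0.0604, 0.2984]
ee_rot: [0.03, -3.141, -0.0]
force: [-0.2, 1.1, 0.8]
width: 0.597
```

Run:
```python
from h import *
t=seat2w(-.145,.006)
s=arm.observe();print(s['position'],s['force'],s['width'],s['joints'].round(2))
plan([*t,.152],90.7,4)
```

```text
[0.46310249 0.06036214 0.29841924] [-0.21108908  1.07566797  0.83896294] 0.5970244365332907 [-0.49  0.11  0.27  1.84 -0.03  1.19  1.39]
yaw now 91.09 turn deg total -0.39 tilt z [-7.e-04  3.e-04 -1.e+00]
[[ 0.    -0.001  0.092  0.001]
 [ 0.    -0.001  0.092  0.001]
 [ 0.    -0.001  0.092  0.001]
 [ 0.    -0.001  0.092  0.001]]
```

>>> {"fn": "apply_moves", "kwargs": {
  "targets": [0.4,0,-0.001,0.092,0.001,0.4,0,-0.001,0.092,0.001,0.4,0,-0.001,0.092,0.001,0.4,0,-0.001,0.085,0.001,0.4,0,0,0,0]
}}

```text
clock: 2.48
position: [0.4613, 0.0592, 0.1524]
ee_rot: [0.023, -3.136, 0.002]
force: [-0.4, -0.4, 0.1]
width: 0.602
```

Run:
```python
from h import *
s=arm.observe();print(s['position'],s['force'],s['width'])
a=eyes.get_image('top');b=eyes.get_image('scene')
crop(a,155,95,315,225,5,'pics/t1.png');crop(b,165,150,345,290,4,'pics/s1.png')
```

```text
[0.46127464 0.05919662 0.15241212] [-0.41910516 -0.43521389  0.06088764] 0.6019215540487693
```

View pics/t1.png

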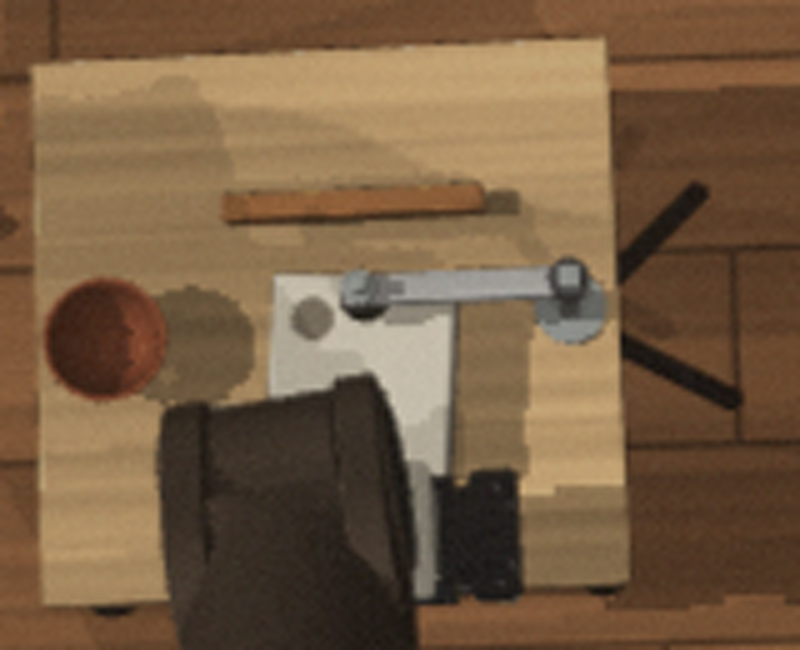

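View pics/s1.png

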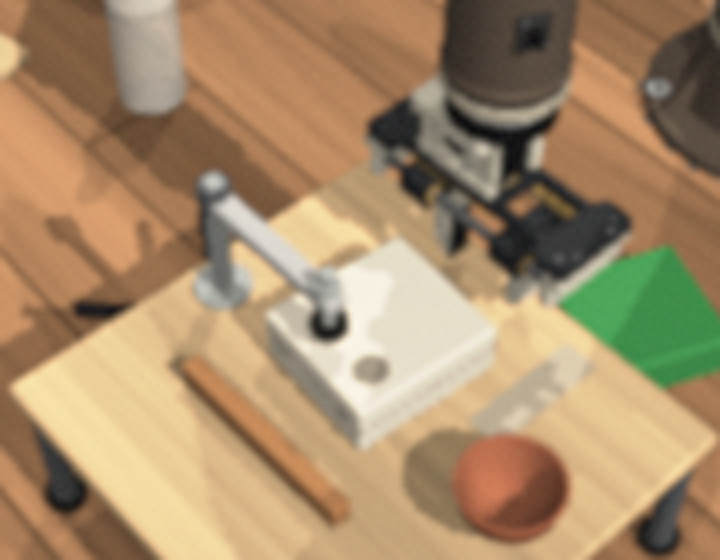

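The fingers stand about 30 mm behind the near face, and nothing else has moved. Now I'll advance (tool −x is away from the robot).

>>> {"fn": "apply_moves", "kwargs": {
  "targets": [0.4,-0.02,0,0,0,0.4,-0.02,0,0,0,0.4,-0.015,0,0,0,0.4,-0.01,0,0,0,0.4,-0.01,0,0,0,0.4,-0.01,-0.001,0,0,0.4,-0.01,-0.001,0,0]
}}

```text
clock: 3.45
position: [0.5001, 0.0572, 0.154]
ee_rot: [0.019, -3.138, 0.001]
force: [-6.4, -1.2, 4.4]
width: 0.597
```

>>> {"fn": "apply_moves", "kwargs": {
  "targets": [0.4,-0.01,-0.0015,0,0,0.4,-0.01,-0.0015,0,0,0.4,-0.01,-0.0015,0,0,0.4,-0.01,-0.0015,0,0]
}}

```text
clock: 3.95
position: [0.5161, 0.056, 0.1539]
ee_rot: [0.021, -3.138, -0.0]
force: [-5.6, -0.2, 3.4]
width: 0.6
```

Run:
```python
from h import *
s=arm.observe();print(w2seat(s['position']),s['position'],s['force'],s['ft_torque'])
a=eyes.get_image('top');b=eyes.get_image('scene')
crop(a,155,95,315,225,5,'pics/t2.png');crop(b,165,150,345,290,4,'pics/s2.png')
```

```text
[-0.09131923  0.00256131] [0.51605661 0.05596532 0.1539476 ] [-5.62612012 -0.21109363  3.38637734] [0.16921469 1.1534842  0.12113026]
```

View pics/s2.png

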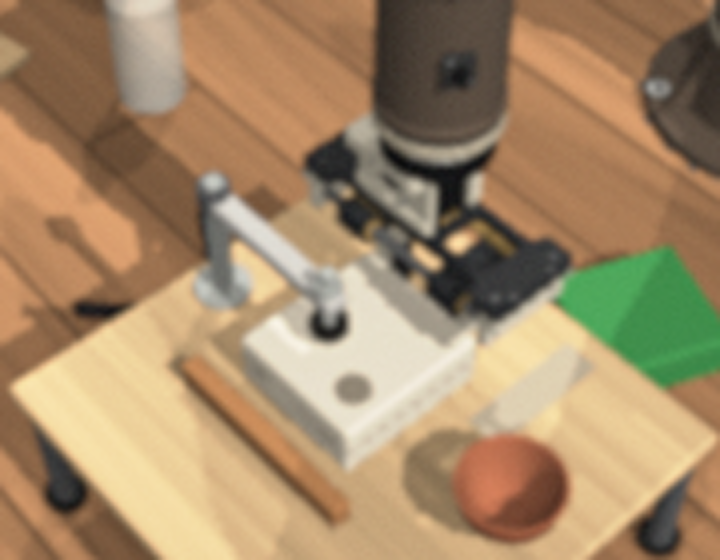

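The mould slides at about 6 N and has squared up with the fingers, with about 20 mm left. Continuing slowly.

>>> {"fn": "apply_moves", "kwargs": {
  "targets": [0.4,-0.01,-0.001,0,0,0.4,-0.01,-0.001,0,0,0.4,-0.01,-0.001,0,0]
}}

```text
clock: 4.42
position: [0.5296, 0.0547, 0.1541]
ee_rot: [0.02, -3.141, 0.0]
force: [-2.4, 0.3, -1.8]
width: 0.599
```

Run:
```python
from h import *
s=arm.observe();print(w2seat(s['position']),s['force'])
a=eyes.get_image('top');crop(a,155,95,315,225,5,'pics/t3.png')
```

```text
[-0.07781601  0.00111598] [-2.39291797  0.30381509 -1.78811438]
```

View pics/t3.png

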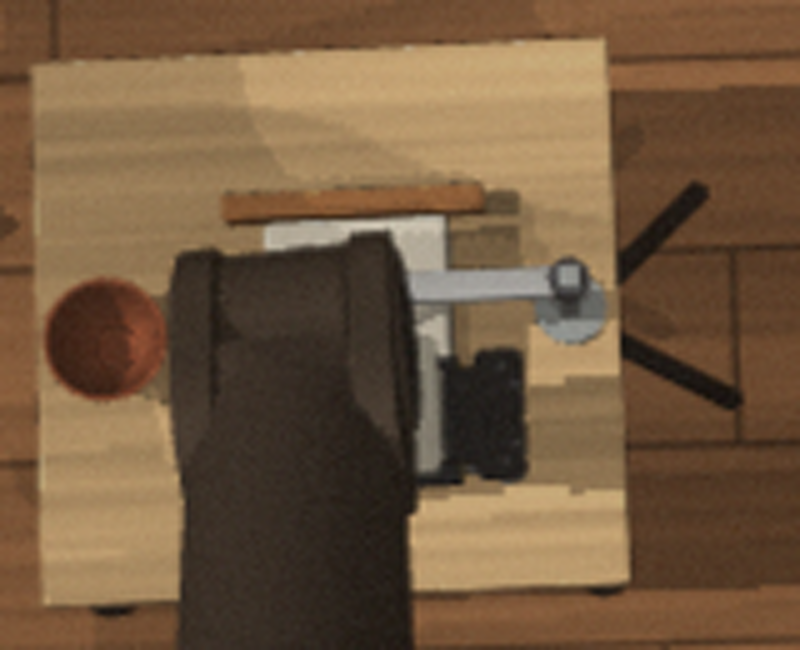

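Run:
```python
from h import *
for n,o,s in(('top',(155,95),5),('scene',(165,150),4)):
    for P in [(.06,.08,.162),(.06,-.08,.162),(.06,.08,.14),(.06,-.08,.14),(0,0,.24),(.17,.21,.14),(.17,-.15,.14),(-.17,-.15,.14),(0,-.12,.24)]:
        X=[*seat2w(*P[:2]),P[2]]; u=proj(n,X)[0]; print(n,P,((u-o+.5)*s-.5).round(0))
c=lambda L:[[155+(a+.5)/5-.5,95+(b+.5)/5-.5] for a,b in L]
for L,z in(([(222,222),(484,210)],.162),([(263,222),(446,214)],.185)):
    p=atz('top',c(L),z); print([w2seat(x).round(4) for x in p])
```

```text
top (0.06, 0.08, 0.162) [235. 217.]
top (0.06, -0.08, 0.162) [498. 206.]
top (0.06, 0.08, 0.14) [240. 225.]
top (0.06, -0.08, 0.14) [499. 214.]
top (0, 0, 0.24) [356. 287.]
top (0.17, 0.21, 0.14) [28. 59.]
top (0.17, -0.15, 0.14) [606.  34.]
top (-0.17, -0.15, 0.14) [628. 583.]
top (0, -0.12, 0.24) [566. 279.]
scene (0.06, 0.08, 0.162) [340. 489.]
scene (0.06, -0.08, 0.162) [188. 342.]
scene (0.06, 0.08, 0.14) [340. 507.]
scene (0.06, -0.08, 0.14) [191. 361.]
scene (0, 0, 0.24) [327. 292.]
scene (0.17, 0.21, 0.14) [346. 759.]
scene (0.17, -0.15, 0.14) [  6. 385.]
scene (-0.17, -0.15, 0.14) [366. 156.]
scene (0, -0.12, 0.24) [213. 192.]
[array([0.0575, 0.0879]), array([ 0.0582, -0.0716])]
[array([0.0517, 0.0599]), array([ 0.0519, -0.0497])]
```

The mould's far edge is at crop (263,222) to (446,214), square to within about 0.002 rad, about 6–8 mm short of the fence and about +5 mm in y. The last bit gets a slight rightward slant.

>>> {"fn": "apply_moves", "kwargs": {
  "targets": [0.4,-0.005,-0.002,0,0,0.4,-0.005,-0.002,0,0]
}}

```text
clock: 4.72
position: [0.5336, 0.0533, 0.1543]
ee_rot: [0.021, -3.141, -0.0]
force: [-3.2, 0.7, -0.8]
width: 0.599
```

>>> {"fn": "apply_moves", "kwargs": {
  "targets": [0.4,-0.004,-0.0015,0,0]
}}

```text
clock: 4.85
position: [0.5353, 0.0527, 0.1543]
ee_rot: [-0.021, 3.142, 0.0]
force: [-2.1, 1.0, -0.4]
width: 0.601
```

>>> {"fn": "apply_moves", "kwargs": {
  "targets": [0.4,-0.003,-0.001,0,0]
}}

```text
clock: 4.97
position: [0.5364, 0.0522, 0.1543]
ee_rot: [0.021, -3.141, -0.0]
force: [-4.6, 0.4, -0.5]
width: 0.602
```

>>> {"fn": "apply_moves", "kwargs": {
  "targets": [0.4,-0.003,-0.001,0,0]
}}

```text
clock: 5.1
position: [0.5364, 0.0522, 0.1543]
ee_rot: [0.021, -3.139, -0.001]
force: [-11.4, 2.0, 7.0]
width: 0.601
```

>>> {"fn": "apply_moves", "kwargs": {
  "targets": [0.4,-0.003,-0.0005,0,0]
}}

```text
clock: 5.22
position: [0.5364, 0.0522, 0.1543]
ee_rot: [0.021, -3.137, -0.001]
force: [-16.6, 3.9, 12.2]
width: 0.602
```

>>> {"fn": "apply_moves", "kwargs": {
  "targets": [0.4,-0.003,0,0,0]
}}

```text
clock: 5.35
position: [0.5364, 0.0522, 0.1543]
ee_rot: [0.021, -3.135, -0.001]
force: [-21.6, 2.7, 17.1]
width: 0.599
```

It is firmly stopped at the fence (21 N, no further travel). Backing off and rising.

>>> {"fn": "apply_moves", "kwargs": {
  "targets": [0.4,0.012,0,0,0,0.4,0.02,0,0,0,0.4,0.04,0,0,0,0.4,0.08,0,0,0,0.4,0.05,0,-0.05,0,0.4,0,0,-0.1,0,0.4,0,0,-0.1,0,0.4,0,0,-0.1,0]
}}

```text
clock: 6.35
position: [0.4583, 0.0504, 0.2957]
ee_rot: [-0.02, 3.141, 0.0]
force: [1.3, 0.7, 0.2]
width: 0.595
```

Run:
```python
from h import *
s=arm.observe();print(s['position'],s['force'])
a=eyes.get_image('top');b=eyes.get_image('scene')
crop(a,155,95,315,225,5,'pics/t4.png');crop(b,165,150,345,290,4,'pics/s4.png')
```

```text
[0.45834517 0.05039764 0.295668  ] [1.34240356 0.72333536 0.17598516]
```

View pics/t4.png

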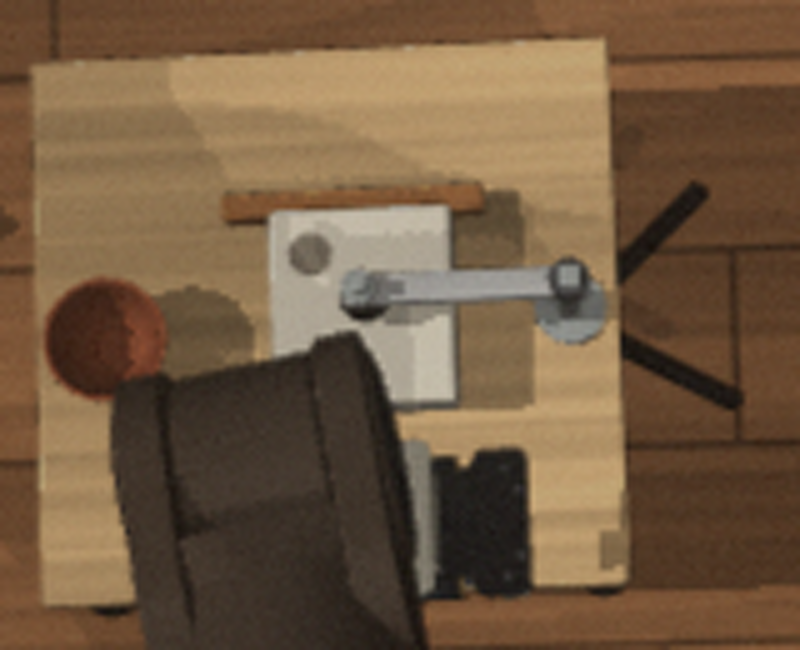

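View pics/s4.png

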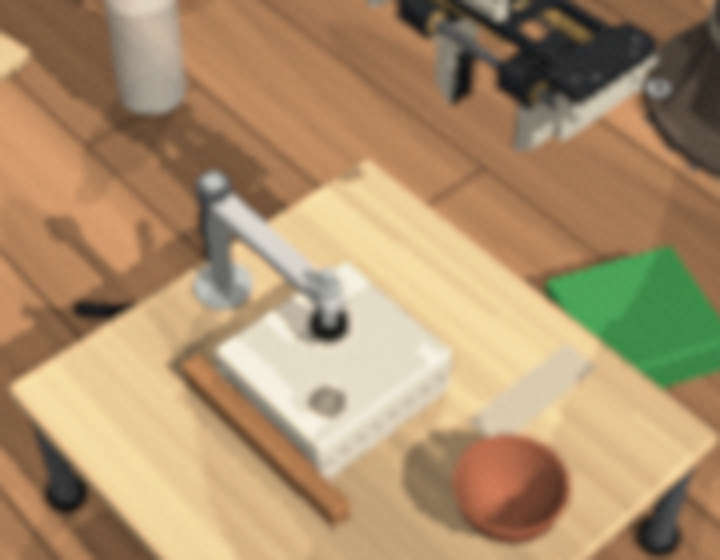

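The mould is flush: its far edge runs along the fence at crop (270–453, 210) with no gap, and its lateral centre is within about 3 mm of the stem. Next, the fingers shut and go behind the spoke at −118°.

Run:
```python
from h import *
np.set_printoptions(suppress=True)
plan([.532,-.128,.30],-51,16)
```

```text
yaw now 90.74 turn deg total -141.74 tilt z [ 0.0071  0.0022 -1.    ]
[[-0.011 -0.028 -0.     0.098]
 [-0.015 -0.026 -0.     0.098]
 [-0.019 -0.023 -0.     0.098]
 [-0.022 -0.02  -0.     0.098]
 [-0.025 -0.017 -0.     0.098]
 [-0.027 -0.013 -0.     0.098]
 [-0.029 -0.008 -0.     0.098]
 [-0.03  -0.004 -0.     0.098]
 [-0.03   0.001 -0.     0.098]
 [-0.03   0.006 -0.     0.098]
 [-0.028  0.01  -0.     0.098]
 [-0.026  0.014 -0.     0.098]
 [-0.024  0.018 -0.     0.098]
 [-0.021  0.022 -0.     0.098]
 [-0.017  0.025 -0.     0.098]
 [-0.013  0.027 -0.     0.098]]
```

>>> {"fn": "apply_moves", "kwargs": {
  "targets": [1,-0.011,-0.028,0,0.098,1,-0.015,-0.026,0,0.098,1,-0.019,-0.023,0,0.098,1,-0.022,-0.02,0,0.098,1,-0.025,-0.017,0,0.098,1,-0.027,-0.013,0,0.098,1,-0.029,-0.008,0,0.098,1,-0.03,-0.004,0,0.098,1,-0.03,0.001,0,0.098,1,-0.03,0.006,0,0.098,1,-0.028,0.01,0,0.098,1,-0.026,0.014,0,0.098,1,-0.024,0.018,0,0.098,1,-0.021,0.022,0,0.098,1,-0.017,0.025,0,0.098,1,-0.013,0.027,0,0.098,1,0,0,0,0,1,0,0,0,0],
  "grip_force": 20
}}

```text
clock: 8.7
position: [0.531, -0.1269, 0.2939]
ee_rot: [-2.953, -1.07, 0.001]
force: [0.7, 1.0, -0.0]
width: 0.003
```

Run:
```python
from h import *
np.set_printoptions(suppress=True)
s=arm.observe();print(s['position'],s['force'],s['width'],s['joints'].round(2))
plan([.532,-.128,.13],-51,5)
a=eyes.get_image('top');b=eyes.get_image('scene')
crop(a,155,95,315,225,5,'pics/t5.png');crop(b,125,130,305,270,4,'pics/s5.png')
```

```text
[ 0.53104802 -0.12691556  0.29389119] [ 0.66017065  0.97909937 -0.0292889 ] 0.003177516528690522 [-0.42  0.29  0.73  1.71 -0.2   1.22 -0.51]
yaw now -50.17 turn deg total -0.83 tilt z [-0.0007  0.0005 -1.    ]
[[0.    0.001 0.082 0.002]
 [0.    0.001 0.082 0.002]
 [0.    0.001 0.082 0.002]
 [0.    0.001 0.082 0.002]
 [0.    0.001 0.082 0.002]]
```

View pics/t5.png

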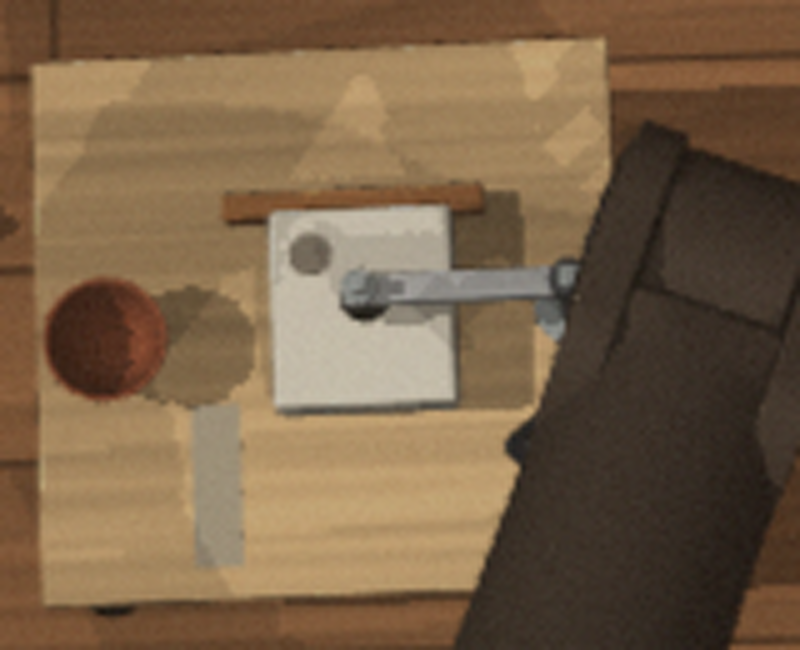

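View pics/s5.png

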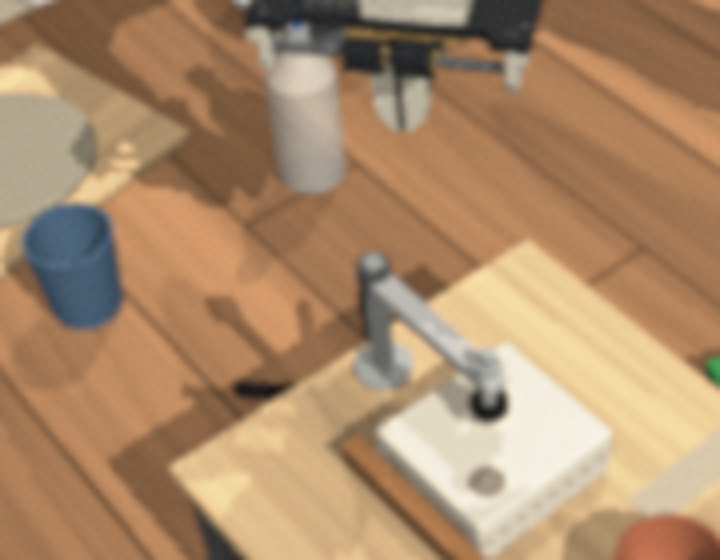

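>>> {"fn": "apply_moves", "kwargs": {
  "targets": [1,-0.002,0.001,0.085,0.002,1,-0.002,0.001,0.085,0.002,1,0,0.001,0.085,0.002,1,0,0.001,0.085,0.002,1,0,0,0.06,0.001,1,0,0,0.03,0]
}}

```text
clock: 9.55
position: [0.5307, -0.1292, 0.1212]
ee_rot: [-2.961, -1.046, 0.002]
force: [0.5, 0.5, 0.9]
width: 0.007
```

Run:
```python
from h import *
s=arm.observe();p=s['position'];print(p,s['force'])
print(np.array(p[:2])-[.607,-.066])
b=eyes.get_image('scene');crop(b,125,130,305,270,4,'pics/s6.png')
```

```text
[ 0.53074516 -0.12917266  0.12119957] [0.47166903 0.45289099 0.90151689]
[-0.07625484 -0.06317266]
```

View pics/s6.png

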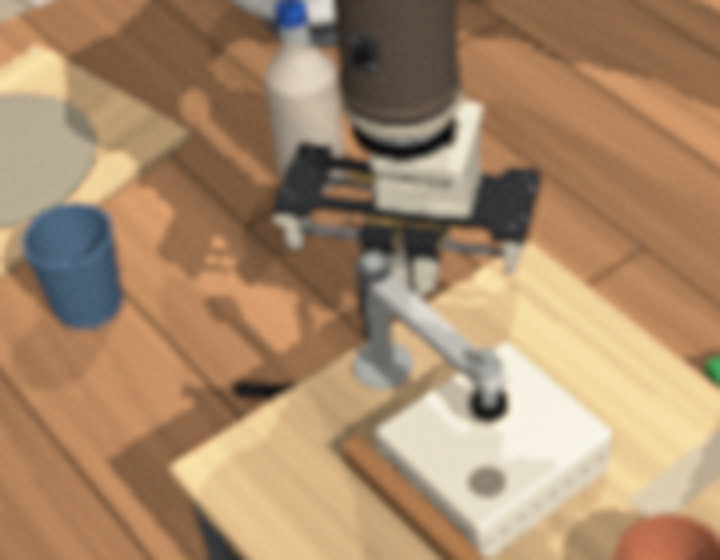

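>>> {"fn": "apply_moves", "kwargs": {
  "targets": [1,0,0,0.04,0,1,0,0,0.04,0,1,0,0,0,0]
}}

```text
clock: 9.98
position: [0.5306, -0.1295, 0.0892]
ee_rot: [-2.962, -1.044, 0.003]
force: [-0.5, -0.9, 0.6]
width: 0.002
```

>>> {"fn": "apply_moves", "kwargs": {
  "targets": [1,0.0003,0.0129,0,-0.0333,1,0.0003,0.0129,0,-0.0333,1,0.0002,0.0086,0,-0.0222]
}}

```text
clock: 10.35
position: [0.5411, -0.1401, 0.0907]
ee_rot: [2.882, 1.25, 0.001]
force: [-0.2, -0.1, 0.6]
width: 0.006
```

>>> {"fn": "apply_moves", "kwargs": {
  "targets": [1,0.0002,0.0086,0,-0.0222,1,0.0002,0.0086,0,-0.0222,1,0.0002,0.0086,0,-0.0222]
}}

```text
clock: 10.72
position: [0.5471, -0.1457, 0.0901]
ee_rot: [-2.81, -1.398, 0.003]
force: [-6.1, 2.7, 3.7]
width: 0.002
```

```bash
cat >> h.py <<'E'
H=np.array([.607,-.066])
def wh():
    s=arm.observe();d=s['position'][:2]-H; Rm=R.from_rotvec(s['ee_rot']).as_matrix()
    phi=np.degrees(np.arctan2(d[1],d[0])); y=np.degrees(np.arctan2(Rm[1,1],Rm[0,1]))
    F=Rm.T@s['force']
    print('z %.4f r %.4f phi %.2f yaw-phi-90 %.2f Ftool %s t %.2f tz %.2f'%(s['position'][2],np.hypot(*d),phi,(y-phi-90+180)%360-180,F.round(2),s['clock'],s['ft_torque'][2]))
E
python3 -c "from h import *;wh()"
```

```text
z 0.0901 r 0.0997 phi -126.93 yaw-phi-90 -0.16 Ftool [-1.51 -6.51 -3.65] t 10.72 tz 0.06
```

Spoke contact came at about 6.5 N, as expected for a free foot. Continuing along the arc.

>>> {"fn": "apply_moves", "kwargs": {
  "targets": [1,0.0002,0.0087,0,-0.0222,1,0.0002,0.0087,0,-0.0222,1,0.0002,0.0087,0,-0.0222,1,0.0002,0.0087,0,-0.0222]
}}

```text
clock: 11.22
position: [0.5587, -0.1535, 0.0901]
ee_rot: [-2.706, -1.59, 0.003]
force: [-5.6, 1.3, 3.0]
width: 0.001
```

```bash
python3 -c "from h import *;wh()"
```

```text
z 0.0901 r 0.1000 phi -118.90 yaw-phi-90 -0.22 Ftool [-1.58 -5.59 -3.  ] t 11.22 tz 0.08
```

>>> {"fn": "apply_moves", "kwargs": {
  "targets": [1,0.0002,0.0087,0,-0.0222,1,0.0002,0.0087,0,-0.0222,1,0.0002,0.0087,0,-0.0222,1,0.0002,0.0087,0,-0.0222]
}}

```text
clock: 11.72
position: [0.5712, -0.1597, 0.0901]
ee_rot: [-2.589, -1.775, 0.003]
force: [-6.5, 0.2, 4.8]
width: 0.008
```

```bash
python3 -c "from h import *;wh()"
```

```text
z 0.0901 r 0.1003 phi -110.90 yaw-phi-90 -0.24 Ftool [-2.11 -6.14 -4.78] t 11.72 tz 0.04
```

>>> {"fn": "apply_moves", "kwargs": {
  "targets": [1,0.0002,0.0087,0,-0.0222,1,0.0002,0.0087,0,-0.0222,1,0.0002,0.0087,0,-0.0222,1,0.0002,0.0087,0,-0.0222]
}}

```text
clock: 12.22
position: [0.5846, -0.1641, 0.0901]
ee_rot: [-2.459, -1.951, 0.003]
force: [-6.2, 0.2, 3.1]
width: 0.005
```

```bash
python3 -c "from h import *;wh()"
```

```text
z 0.0901 r 0.1006 phi -102.89 yaw-phi-90 -0.27 Ftool [-1.19 -6.1  -3.13] t 12.22 tz 0.01
```

>>> {"fn": "apply_moves", "kwargs": {
  "targets": [1,0.0004,0.0087,0,-0.0222,1,0.0004,0.0087,0,-0.0222,1,0.0004,0.0087,0,-0.0222,1,0.0004,0.0087,0,-0.0222]
}}

```text
clock: 12.72
position: [0.5983, -0.1665, 0.0901]
ee_rot: [-2.318, -2.117, 0.004]
force: [-5.2, -1.8, 3.3]
width: 0.004
```

Run:
```python
from h import *
wh()
a=eyes.get_image('top');b=eyes.get_image('scene')
crop(a,155,95,315,225,5,'pics/t7.png');crop(b,125,130,305,270,4,'pics/s7.png')
```

```text
z 0.0901 r 0.1009 phi -94.95 yaw-phi-90 -0.24 Ftool [-2.22 -5.02 -3.28] t 12.72 tz -0.01
```

View pics/s7.png

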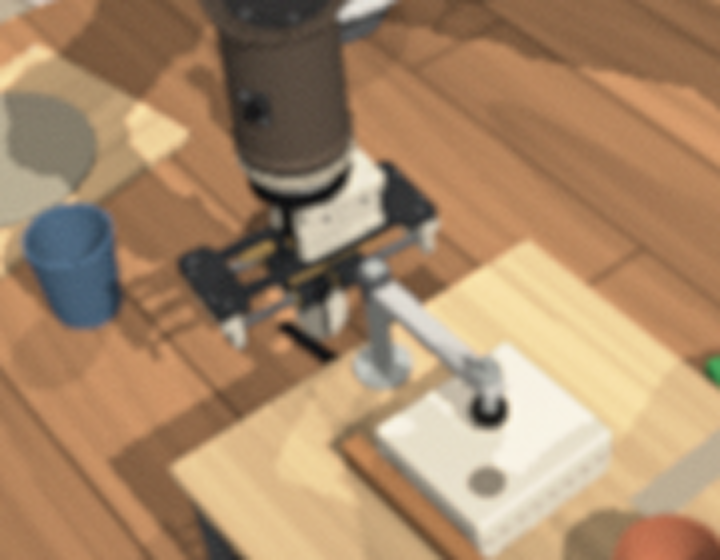

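View pics/t7.png

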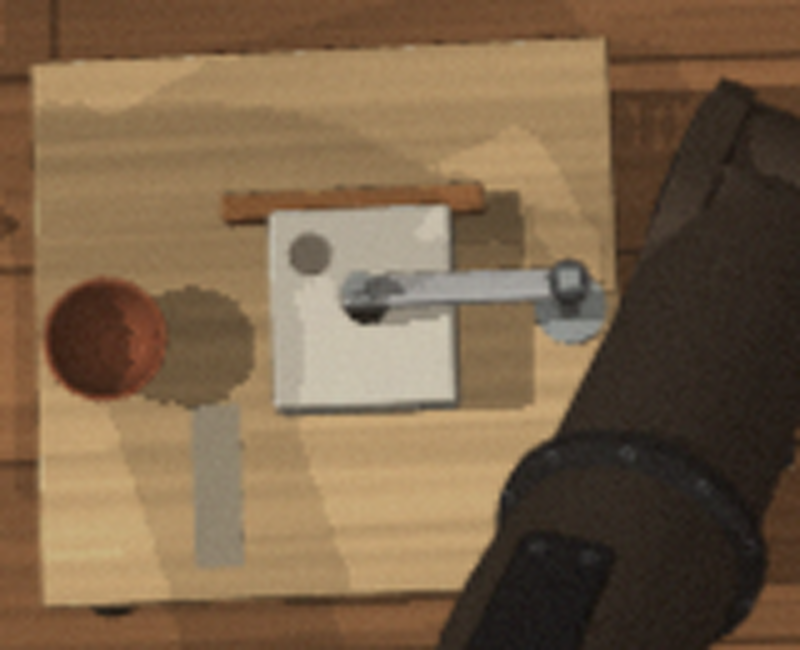

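Run:
```python
from h import *
for L in [(284,326),(330,355)]:
    p=atz('scene',[[125+(L[0]+.5)/4-.5,130+(L[1]+.5)/4-.5]],.1)[0]; d=p[:2]-H; print(p,np.hypot(*d),np.degrees(np.arctan2(d[1],d[0])))
for L in [(236,385)]:  # initial tip (s5 frame)
    p=atz('scene',[[125+(L[0]+.5)/4-.5,130+(L[1]+.5)/4-.5]],.1)[0]; d=p[:2]-H; print(p,np.hypot(*d),np.degrees(np.arctan2(d[1],d[0])))
```

```text
[ 0.62455596 -0.17866149  0.1       ] 0.11402114758556793 -81.14287115699601
[ 0.61474636 -0.12995021  0.1       ] 0.06441766681067854 -83.0933473910677
[ 0.68747751 -0.15293704  0.1       ] 0.11846804693268498 -47.20960611113244
```

The spoke now sits at about −82° (turned 0.63 rad, bar down 6.3 mm). Touch is due somewhere between phi −76° and −30°. From here each call is one row of 1.5°, with a force reading per row.

>>> {"fn": "apply_moves", "kwargs": {
  "targets": [1,0.0004,0.0066,0,-0.0167,1,0.0004,0.0066,0,-0.0167]
}}

```text
clock: 13.08
position: [0.6036, -0.1668, 0.0901]
ee_rot: [-2.263, -2.177, 0.004]
force: [-7.3, -1.5, 3.1]
width: 0.003
```

>>> {"fn": "apply_moves", "kwargs": {
  "targets": [1,0.0004,0.0066,0,-0.0167]
}}

```text
clock: 13.2
position: [0.6062, -0.167, 0.0901]
ee_rot: [-2.234, -2.206, 0.004]
force: [-6.2, -2.5, 3.7]
width: 0.005
```

>>> {"fn": "apply_moves", "kwargs": {
  "targets": [1,0.0004,0.0066,0,-0.0167]
}}

```text
clock: 13.32
position: [0.6089, -0.1669, 0.0902]
ee_rot: [-2.205, -2.235, 0.004]
force: [-5.8, -3.0, 4.1]
width: 0.005
```

>>> {"fn": "apply_moves", "kwargs": {
  "targets": [1,0.0004,0.0066,0,-0.0167]
}}

```text
clock: 13.45
position: [0.6116, -0.1669, 0.0902]
ee_rot: [-2.176, -2.264, 0.004]
force: [-4.8, -3.4, 2.9]
width: 0.003
```

>>> {"fn": "apply_moves", "kwargs": {
  "targets": [1,0.0004,0.0066,0,-0.0167]
}}

```text
clock: 13.58
position: [0.6142, -0.1668, 0.0902]
ee_rot: [-2.146, -2.292, 0.004]
force: [-5.3, -3.2, 2.4]
width: 0.005
```

>>> {"fn": "apply_moves", "kwargs": {
  "targets": [1,0.0004,0.0066,0,-0.0167]
}}

```text
clock: 13.7
position: [0.6168, -0.1666, 0.0902]
ee_rot: [-2.116, -2.32, 0.004]
force: [-5.6, -3.6, 2.0]
width: 0.007
```

>>> {"fn": "apply_moves", "kwargs": {
  "targets": [1,0.0004,0.0066,0,-0.0167]
}}

```text
clock: 13.82
position: [0.6195, -0.1663, 0.0902]
ee_rot: [-2.086, -2.348, 0.005]
force: [-6.0, -3.6, 2.3]
width: 0.005
```

>>> {"fn": "apply_moves", "kwargs": {
  "targets": [1,0.0004,0.0066,0,-0.0167]
}}

```text
clock: 13.95
position: [0.6221, -0.166, 0.0902]
ee_rot: [-2.055, -2.375, 0.005]
force: [-5.4, -4.3, 1.8]
width: 0.005
```

>>> {"fn": "apply_moves", "kwargs": {
  "targets": [1,0.0004,0.0066,0,-0.0167]
}}

```text
clock: 14.08
position: [0.6248, -0.1655, 0.0902]
ee_rot: [-2.024, -2.402, 0.005]
force: [-4.9, -5.0, 2.6]
width: 0.005
```

```bash
python3 -c "from h import *;wh()"
```

```text
z 0.0902 r 0.1011 phi -79.88 yaw-phi-90 -0.35 Ftool [-4.09 -5.64 -2.55] t 14.07 tz -0.04
```

>>> {"fn": "apply_moves", "kwargs": {
  "targets": [1,-0.0003,0.0066,0,-0.0167]
}}

```text
clock: 14.2
position: [0.6274, -0.1652, 0.0902]
ee_rot: [-1.992, -2.428, 0.005]
force: [-5.2, -4.3, 2.6]
width: 0.006
```

>>> {"fn": "apply_moves", "kwargs": {
  "targets": [1,-0.0003,0.0066,0,-0.0167]
}}

```text
clock: 14.32
position: [0.63, -0.1647, 0.0902]
ee_rot: [-1.96, -2.454, 0.005]
force: [-5.2, -2.9, 3.2]
width: 0.002
```

>>> {"fn": "apply_moves", "kwargs": {
  "targets": [1,-0.0003,0.0066,0,-0.0167]
}}

```text
clock: 14.45
position: [0.6326, -0.1641, 0.0902]
ee_rot: [-1.927, -2.48, 0.004]
force: [-5.5, -3.6, 3.0]
width: 0.002
```

>>> {"fn": "apply_moves", "kwargs": {
  "targets": [1,-0.0003,0.0066,0,-0.0167]
}}

```text
clock: 14.58
position: [0.6351, -0.1635, 0.0902]
ee_rot: [-1.894, -2.505, 0.004]
force: [-4.9, -3.1, 2.1]
width: 0.007
```

>>> {"fn": "apply_moves", "kwargs": {
  "targets": [1,0,0.0066,0,-0.0167]
}}

```text
clock: 14.7
position: [0.6377, -0.1628, 0.0902]
ee_rot: [-1.861, -2.529, 0.004]
force: [-5.1, -3.1, 1.5]
width: 0.007
```

>>> {"fn": "apply_moves", "kwargs": {
  "targets": [1,0,0.0066,0,-0.0167]
}}

```text
clock: 14.82
position: [0.6402, -0.162, 0.0902]
ee_rot: [-1.828, -2.553, 0.004]
force: [-4.1, -3.9, 2.9]
width: 0.006
```

```bash
cat > fit.py <<'E'
from h import *
# x,y,Fx,Fy
D=np.array([l.split() for l in open('log.txt') if l.strip()],float)
d=D[:,:2]-H; phi=np.arctan2(d[:,1],d[:,0]); r=np.hypot(d[:,0],d[:,1])
er=np.c_[np.cos(phi),np.sin(phi)];et=np.c_[-np.sin(phi),np.cos(phi)]
Ft=-(D[:,2:4]*et).sum(1);Fr=(D[:,2:4]*er).sum(1)
for a in zip(np.degrees(phi).round(1),r.round(4),Ft.round(2),Fr.round(2),(Ft*r).round(3)): print(*a)
E
cat > log.txt <<'E'
.5587 -.1535 -5.6 1.3
.5712 -.1597 -6.5 .2
.5846 -.1641 -6.2 .2
.5983 -.1665 -5.2 -1.8
.6036 -.1668 -7.3 -1.5
.6062 -.1670 -6.2 -2.5
.6089 -.1669 -5.8 -3.0
.6116 -.1669 -4.8 -3.4
.6142 -.1668 -5.3 -3.2
.6168 -.1666 -5.6 -3.6
.6195 -.1663 -6.0 -3.6
.6221 -.1660 -5.4 -4.3
.6248 -.1655 -4.9 -5.0
E
python3 fit.py; python3 -c "from h import *;wh()"
```

```text
-118.9 0.0999 5.53 1.57 0.553
-110.9 0.1003 6.14 2.13 0.616
-102.9 0.1006 6.09 1.19 0.613
-94.9 0.1009 5.03 2.24 0.507
-91.9 0.1009 7.25 1.75 0.731
-90.5 0.101 6.18 2.55 0.624
-88.9 0.1009 5.86 2.89 0.591
-87.4 0.101 4.95 3.18 0.5
-85.9 0.1011 5.51 2.81 0.557
-84.4 0.1011 5.92 3.04 0.599
-82.9 0.1011 6.4 2.83 0.647
-81.4 0.1011 5.98 3.45 0.605
-79.9 0.1011 5.7 4.06 0.577
z 0.0902 r 0.1016 phi -70.89 yaw-phi-90 -0.30 Ftool [-2.4  -5.12 -2.85] t 14.82 tz 0.06
```

>>> {"fn": "apply_moves", "kwargs": {
  "targets": [1,0,0.0066,0,-0.0167]
}}

```text
clock: 14.95
position: [0.6428, -0.1612, 0.0902]
ee_rot: [-1.794, -2.577, 0.004]
force: [-4.9, -3.1, 3.0]
width: 0.008
```

>>> {"fn": "apply_moves", "kwargs": {
  "targets": [1,0,0.0066,0,-0.0167]
}}

```text
clock: 15.08
position: [0.6452, -0.1603, 0.0902]
ee_rot: [-1.76, -2.6, 0.004]
force: [-5.1, -3.3, 1.6]
width: 0.004
```

>>> {"fn": "apply_moves", "kwargs": {
  "targets": [1,0,0.0066,0,-0.0167]
}}

```text
clock: 15.2
position: [0.6477, -0.1593, 0.0902]
ee_rot: [-1.726, -2.623, 0.004]
force: [-5.4, -2.9, 2.8]
width: 0.007
```

>>> {"fn": "apply_moves", "kwargs": {
  "targets": [1,0,0.0066,0,-0.0167]
}}

```text
clock: 15.32
position: [0.6501, -0.1583, 0.0902]
ee_rot: [-1.692, -2.646, 0.004]
force: [-4.9, -2.6, 1.4]
width: 0.007
```

>>> {"fn": "apply_moves", "kwargs": {
  "targets": [1,0,0.0066,0,-0.0167]
}}

```text
clock: 15.45
position: [0.6525, -0.1572, 0.0902]
ee_rot: [-1.657, -2.668, 0.004]
force: [-5.5, -3.6, 2.8]
width: 0.001
```

>>> {"fn": "apply_moves", "kwargs": {
  "targets": [1,0,0.0066,0,-0.0167]
}}

```text
clock: 15.58
position: [0.6548, -0.156, 0.0902]
ee_rot: [-1.622, -2.689, 0.004]
force: [-5.4, -3.5, 2.4]
width: 0.007
```

```bash
cat >> log.txt <<'E'
.6274 -.1652 -5.2 -4.3
.6300 -.1647 -5.2 -2.9
.6326 -.1641 -5.5 -3.6
.6351 -.1635 -4.9 -3.1
.6377 -.1628 -5.1 -3.1
.6402 -.1620 -4.1 -3.9
E
python3 fit.py|tail -6; python3 -c "from h import *;wh()"
```

```text
-78.4 0.1013 5.96 3.16 0.604
-76.9 0.1013 5.72 1.64 0.58
-75.4 0.1014 6.23 2.09 0.632
-73.9 0.1015 5.57 1.62 0.565
-72.4 0.1016 5.8 1.41 0.589
-70.9 0.1016 5.15 2.35 0.523
z 0.0902 r 0.1019 phi -62.01 yaw-phi-90 -0.17 Ftool [-0.6  -6.39 -2.38] t 15.57 tz 0.01
```

>>> {"fn": "apply_moves", "kwargs": {
  "targets": [1,0.0001,0.0066,0,-0.0167]
}}

```text
clock: 15.7
position: [0.6572, -0.1548, 0.0902]
ee_rot: [-1.586, -2.71, 0.004]
force: [-4.6, -3.2, 3.5]
width: 0.005
```

>>> {"fn": "apply_moves", "kwargs": {
  "targets": [1,0.0001,0.0066,0,-0.0167]
}}

```text
clock: 15.82
position: [0.6595, -0.1535, 0.0902]
ee_rot: [-1.551, -2.731, 0.004]
force: [-5.2, -3.0, 2.6]
width: 0.005
```

>>> {"fn": "apply_moves", "kwargs": {
  "targets": [1,0.0001,0.0066,0,-0.0167]
}}

```text
clock: 15.95
position: [0.6618, -0.1521, 0.0902]
ee_rot: [-1.515, -2.751, 0.004]
force: [-4.5, -3.3, 3.0]
width: 0.001
```

>>> {"fn": "apply_moves", "kwargs": {
  "targets": [1,0.0001,0.0066,0,-0.0167]
}}

```text
clock: 16.08
position: [0.664, -0.1507, 0.0903]
ee_rot: [-1.478, -2.771, 0.004]
force: [-5.4, -4.1, 2.4]
width: 0.006
```

>>> {"fn": "apply_moves", "kwargs": {
  "targets": [1,0.0001,0.0066,0,-0.0167]
}}

```text
clock: 16.2
position: [0.6662, -0.1493, 0.0902]
ee_rot: [-1.442, -2.79, 0.004]
force: [-5.7, -4.0, 2.6]
width: 0.006
```

>>> {"fn": "apply_moves", "kwargs": {
  "targets": [1,0.0001,0.0066,0,-0.0167]
}}

```text
clock: 16.32
position: [0.6683, -0.1478, 0.0902]
ee_rot: [-1.405, -2.808, 0.004]
force: [-4.3, -3.3, 2.0]
width: 0.001
```

>>> {"fn": "apply_moves", "kwargs": {
  "targets": [1,0.0001,0.0066,0,-0.0167]
}}

```text
clock: 16.45
position: [0.6704, -0.1462, 0.0902]
ee_rot: [-1.368, -2.826, 0.005]
force: [-4.8, -3.6, 2.2]
width: 0.007
```

>>> {"fn": "apply_moves", "kwargs": {
  "targets": [1,0.0001,0.0066,0,-0.0167]
}}

```text
clock: 16.58
position: [0.6725, -0.1445, 0.0902]
ee_rot: [-1.331, -2.844, 0.004]
force: [-5.0, -4.5, 2.5]
width: 0.006
```

```bash
cat >> log.txt <<'E'
.6428 -.1612 -4.9 -3.1
.6452 -.1603 -5.1 -3.3
.6477 -.1593 -5.4 -2.9
.6501 -.1583 -4.9 -2.6
.6525 -.1572 -5.5 -3.6
.6548 -.1560 -5.4 -3.5
E
python3 fit.py|tail -6; python3 -c "from h import *;wh()"
```

```text
-69.4 0.1017 5.68 1.18 0.577
-67.9 0.1017 5.97 1.14 0.607
-66.4 0.1018 6.11 0.5 0.622
-65.0 0.1019 5.54 0.28 0.564
-63.5 0.1019 6.53 0.77 0.665
-62.0 0.1019 6.41 0.56 0.653
z 0.0902 r 0.1023 phi -50.17 yaw-phi-90 0.01 Ftool [-0.28 -6.77 -2.5 ] t 16.57 tz 0.06
```

```bash
cat >> log.txt <<'E'
.6572 -.1548 -4.6 -3.2
.6595 -.1535 -5.2 -3.0
.6618 -.1521 -4.5 -3.3
.6640 -.1507 -5.4 -4.1
.6662 -.1493 -5.7 -4.0
.6683 -.1478 -4.3 -3.3
.6704 -.1462 -4.8 -3.6
.6725 -.1445 -5.0 -4.5
E
python3 fit.py|tail -8
python3 - <<'E'
from h import *
a=eyes.get_image('top');b=eyes.get_image('scene')
crop(a,155,95,315,225,5,'pics/t8.png');crop(b,145,150,305,270,5,'pics/s8.png')
E
```

```text
-60.5 0.102 5.58 0.52 0.569
-59.0 0.102 6.0 -0.1 0.612
-57.5 0.1021 5.57 0.37 0.568
-56.1 0.1021 6.77 0.39 0.691
-54.6 0.1022 6.96 -0.04 0.712
-53.2 0.1022 5.42 0.06 0.554
-51.7 0.1022 6.0 -0.15 0.613
-50.2 0.1022 6.72 0.25 0.687
```

View pics/s8.png

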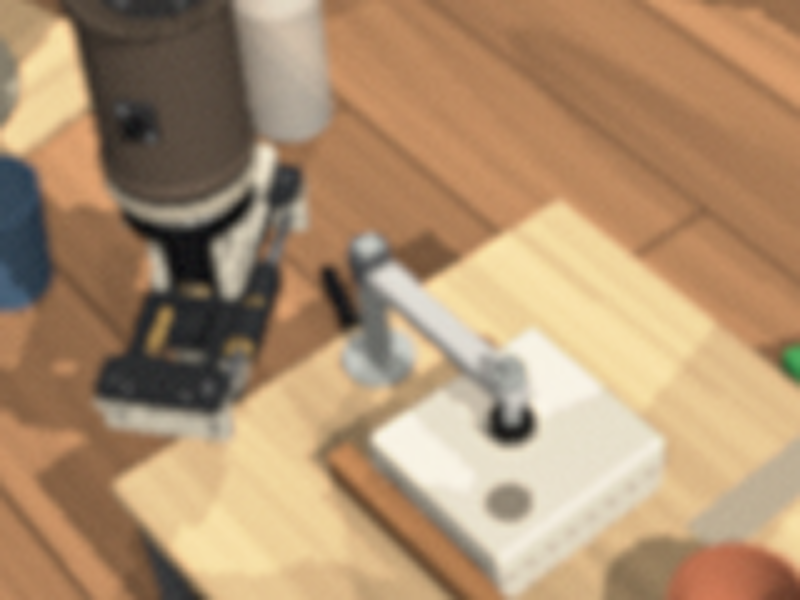

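View pics/t8.png

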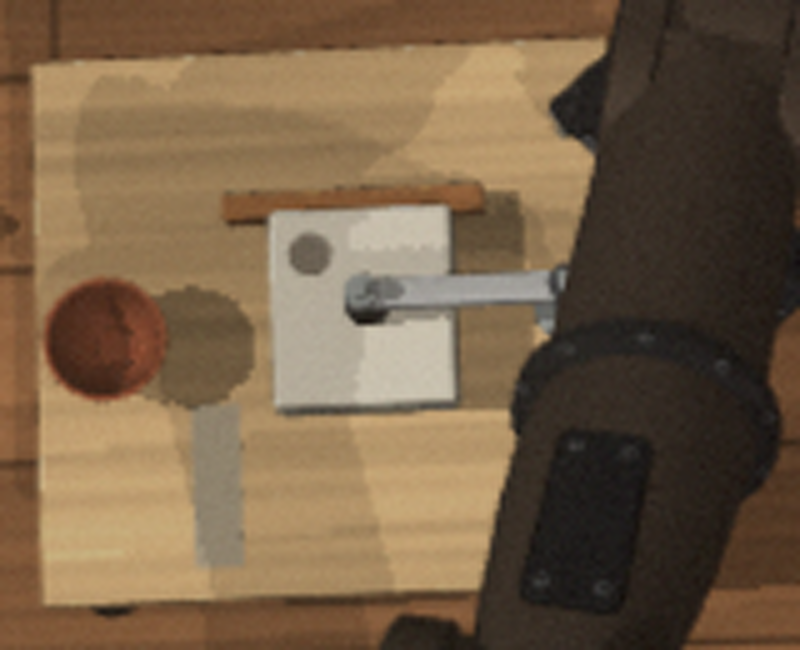

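There's no clear touch yet at about 14 mm of travel, and this stroke is near its end at phi −50°. I'll re-grip: back off, lift above the spokes, arc back and drop behind the next spoke (expected at −109°).

>>> {"fn": "apply_moves", "kwargs": {
  "targets": [1,0.0003,-0.0133,0,0.0333,1,0.0003,-0.0133,0,0.0333,1,0,0,-0.05,0,1,0,0,-0.06,0,1,0,0,0,0,1,0.0025,-0.0355,0,0.0889,1,0.0025,-0.0355,0,0.0889,1,0.0025,-0.0355,0,0.0889,1,0.0025,-0.0355,0,0.0889,1,0.0025,-0.0355,0,0.0889,1,0.0025,-0.0355,0,0.0889,1,0.0025,-0.0355,0,0.0889,1,0.0025,-0.0355,0,0.0889,1,0.0025,-0.0355,0,0.0889,1,0.0025,-0.0355,0,0.0889,1,0,0,0,0,1,0,0,0,0]
}}

```text
clock: 18.8
position: [0.5356, -0.1348, 0.1345]
ee_rot: [2.912, 1.179, 0.001]
force: [0.6, 0.2, -0.3]
width: 0.007
```

Run:
```python
from h import *
wh()
b=eyes.get_image('scene')
crop(b,145,150,305,270,5,'pics/s9.png')
```

```text
z 0.1345 r 0.0992 phi -136.04 yaw-phi-90 0.12 Ftool [0.61 0.3  0.26] t 18.80 tz -0.03
```

View pics/s9.png

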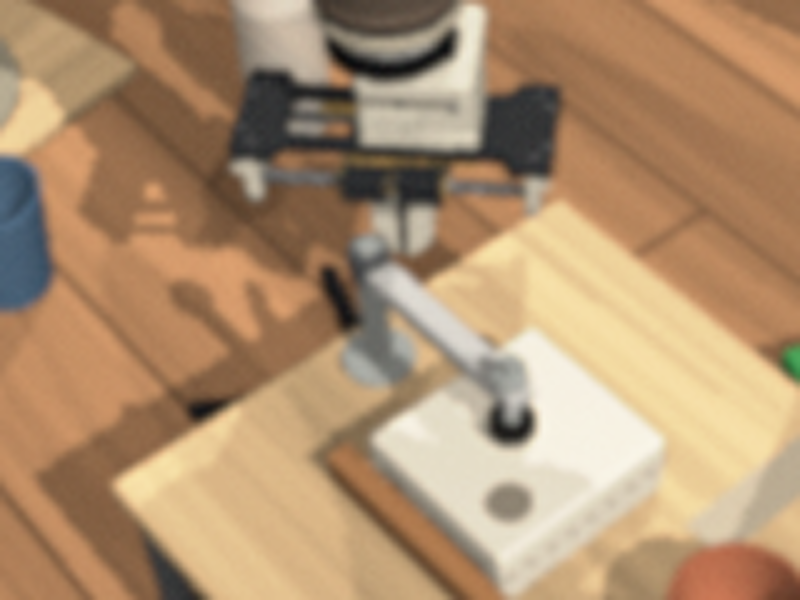

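Run:
```python
from h import *
for L in [(328,269),(350,322),(196,411),(235,398)]:
    p=atz('scene',[[145+(L[0]+.5)/5-.5,150+(L[1]+.5)/5-.5]],.1)[0]; d=p[:2]-H; print(p,np.hypot(*d),np.degrees(np.arctan2(d[1],d[0])))
```

```text
[ 0.56947172 -0.17517264  0.1       ] 0.1154427857528727 -108.97049453091174
[ 0.586149   -0.12914661  0.1       ] 0.06650006663608879 -108.27321083386154
[ 0.70004212 -0.13312132  0.1       ] 0.11472622898171428 -35.80697901895597
[ 0.6762837  -0.12592886  0.1       ] 0.0916062169043644 -40.8590771002669
```

The next spoke is at −109°, as predicted. Dropping in behind it and approaching.

>>> {"fn": "apply_moves", "kwargs": {
  "targets": [1,0,0,0.055,0,1,0,0,0.055,0,1,0,0,0,0,1,0.0003,0.0129,0,-0.0333,1,0.0003,0.0129,0,-0.0333,1,0.0001,0.0086,0,-0.0222,1,0.0001,0.0065,0,-0.0167,1,0,0.0065,0,-0.0167]
}}

```text
clock: 19.85
position: [0.5495, -0.1472, 0.0906]
ee_rot: [2.787, 1.449, 0.0]
force: [0.3, -0.1, 0.3]
width: 0.002
```

```bash
python3 -c "from h import *;wh()"
```

```text
z 0.0906 r 0.0995 phi -125.30 yaw-phi-90 0.24 Ftool [ 0.08  0.31 -0.28] t 19.85 tz 0.05
```

>>> {"fn": "apply_moves", "kwargs": {
  "targets": [1,0,0.0065,0,-0.0167]
}}

```text
clock: 19.98
position: [0.5516, -0.1486, 0.0904]
ee_rot: [-2.768, -1.486, -0.0]
force: [-0.3, 0.1, -0.2]
width: 0.005
```

>>> {"fn": "apply_moves", "kwargs": {
  "targets": [1,0,0.0065,0,-0.0167]
}}

```text
clock: 20.1
position: [0.5537, -0.15, 0.0903]
ee_rot: [-2.748, -1.522, 0.0]
force: [-0.3, -0.3, 0.4]
width: 0.004
```

>>> {"fn": "apply_moves", "kwargs": {
  "targets": [1,0,0.0065,0,-0.0167]
}}

```text
clock: 20.23
position: [0.555, -0.1511, 0.09]
ee_rot: [-2.727, -1.557, 0.002]
force: [-5.5, 1.6, 1.2]
width: 0.005
```

>>> {"fn": "apply_moves", "kwargs": {
  "targets": [1,0,0.0065,0,-0.0167]
}}

```text
clock: 20.35
position: [0.5563, -0.152, 0.0897]
ee_rot: [-2.705, -1.592, 0.004]
force: [-6.1, 1.4, 2.6]
width: 0.005
```

```bash
python3 -c "from h import *;wh()"
```

```text
z 0.0897 r 0.0999 phi -120.51 yaw-phi-90 1.49 Ftool [-1.74 -6.   -2.59] t 20.35 tz 0.04
```

>>> {"fn": "apply_moves", "kwargs": {
  "targets": [1,0,0.0066,0,-0.0167]
}}

```text
clock: 20.48
position: [0.5586, -0.1534, 0.0898]
ee_rot: [-2.683, -1.628, 0.004]
force: [-5.3, 2.6, 2.8]
width: 0.007
```

>>> {"fn": "apply_moves", "kwargs": {
  "targets": [1,0,0.0066,0,-0.0167]
}}

```text
clock: 20.6
position: [0.5609, -0.1547, 0.0898]
ee_rot: [-2.662, -1.663, 0.004]
force: [-5.6, 2.0, 3.0]
width: 0.004
```

>>> {"fn": "apply_moves", "kwargs": {
  "targets": [1,0,0.0066,0,-0.0167]
}}

```text
clock: 20.72
position: [0.5633, -0.1559, 0.0898]
ee_rot: [-2.64, -1.697, 0.004]
force: [-5.5, 2.5, 2.9]
width: 0.003
```

>>> {"fn": "apply_moves", "kwargs": {
  "targets": [1,0,0.0066,0,-0.0167]
}}

```text
clock: 20.85
position: [0.5656, -0.1571, 0.0898]
ee_rot: [-2.618, -1.732, 0.004]
force: [-6.1, 2.5, 1.3]
width: 0.007
```

```bash
python3 -c "from h import *;wh()"
```

```text
z 0.0898 r 0.1000 phi -114.44 yaw-phi-90 1.41 Ftool [-0.13 -6.6  -1.31] t 20.85 tz 0.08
```

>>> {"fn": "apply_moves", "kwargs": {
  "targets": [1,0,0.0066,0,-0.0167]
}}

```text
clock: 20.98
position: [0.568, -0.1582, 0.0898]
ee_rot: [-2.595, -1.766, 0.004]
force: [-6.5, 0.6, 2.7]
width: 0.005
```

>>> {"fn": "apply_moves", "kwargs": {
  "targets": [1,0,0.0066,0,-0.0167]
}}

```text
clock: 21.1
position: [0.5705, -0.1593, 0.0898]
ee_rot: [-2.571, -1.8, 0.004]
force: [-6.2, 1.0, 2.7]
width: 0.009
```

>>> {"fn": "apply_moves", "kwargs": {
  "targets": [1,0,0.0066,0,-0.0167]
}}

```text
clock: 21.22
position: [0.5729, -0.1603, 0.0898]
ee_rot: [-2.548, -1.833, 0.004]
force: [-6.4, 1.4, 2.8]
width: 0.005
```

>>> {"fn": "apply_moves", "kwargs": {
  "targets": [1,0,0.0066,0,-0.0167]
}}

```text
clock: 21.35
position: [0.5754, -0.1612, 0.0898]
ee_rot: [-2.524, -1.866, 0.004]
force: [-6.5, 0.7, 2.4]
width: 0.006
```

```bash
cp log.txt log1.txt; cat > log.txt <<'E'
.5563 -.1520 -6.1 1.4
.5586 -.1534 -5.3 2.6
.5609 -.1547 -5.6 2.0
.5633 -.1559 -5.5 2.5
.5656 -.1571 -6.1 2.5
E
python3 fit.py; python3 -c "from h import *;wh()"
```

```text
-120.5 0.0998 5.97 1.89 0.596
-119.0 0.0999 5.9 0.29 0.589
-117.5 0.1 5.89 0.81 0.589
-115.9 0.1 6.04 0.16 0.604
-114.4 0.1001 6.59 0.25 0.659
z 0.0898 r 0.1003 phi -108.36 yaw-phi-90 1.33 Ftool [-1.26 -6.41 -2.38] t 21.35 tz 0.02
```

>>> {"fn": "apply_moves", "kwargs": {
  "targets": [1,0,0.0066,0,-0.0167]
}}

```text
clock: 21.48
position: [0.5779, -0.162, 0.0898]
ee_rot: [-2.499, -1.899, 0.004]
force: [-5.9, 0.4, 1.9]
width: 0.007
```

>>> {"fn": "apply_moves", "kwargs": {
  "targets": [1,0,0.0066,0,-0.0167]
}}

```text
clock: 21.6
position: [0.5805, -0.1628, 0.0898]
ee_rot: [-2.474, -1.932, 0.004]
force: [-6.4, 0.4, 2.9]
width: 0.005
```

>>> {"fn": "apply_moves", "kwargs": {
  "targets": [1,0,0.0066,0,-0.0167]
}}

```text
clock: 21.72
position: [0.583, -0.1635, 0.0898]
ee_rot: [-2.448, -1.964, 0.004]
force: [-6.0, 0.1, 2.8]
width: 0.007
```

```bash
cat >> log.txt <<'E'
.5680 -.1582 -6.5 .6
.5705 -.1593 -6.2 1.0
.5729 -.1603 -6.4 1.4
.5754 -.1612 -6.5 .7
E
python3 fit.py|tail -4; python3 -c "from h import *;wh()"
```

```text
-112.9 0.1001 6.22 1.98 0.623
-111.4 0.1002 6.14 1.33 0.615
-109.9 0.1003 6.49 0.86 0.651
-108.4 0.1003 6.39 1.38 0.641
z 0.0898 r 0.1004 phi -103.81 yaw-phi-90 1.29 Ftool [-1.16 -5.87 -2.83] t 21.73 tz 0.06
```

>>> {"fn": "apply_moves", "kwargs": {
  "targets": [1,0.0001,0.0066,0,-0.0167]
}}

```text
clock: 21.85
position: [0.5856, -0.1641, 0.0898]
ee_rot: [-2.423, -1.996, 0.004]
force: [-6.5, 0.5, 3.0]
width: 0.003
```

>>> {"fn": "apply_moves", "kwargs": {
  "targets": [1,0.0001,0.0066,0,-0.0167]
}}

```text
clock: 21.98
position: [0.5882, -0.1647, 0.0898]
ee_rot: [-2.396, -2.027, 0.004]
force: [-6.9, -0.3, 2.4]
width: 0.004
```

>>> {"fn": "apply_moves", "kwargs": {
  "targets": [1,0.0001,0.0066,0,-0.0167]
}}

```text
clock: 22.1
position: [0.5907, -0.1652, 0.0898]
ee_rot: [-2.37, -2.059, 0.004]
force: [-6.8, -0.0, 2.7]
width: 0.004
```

>>> {"fn": "apply_moves", "kwargs": {
  "targets": [1,0.0001,0.0066,0,-0.0167]
}}

```text
clock: 22.22
position: [0.5933, -0.1656, 0.0898]
ee_rot: [-2.342, -2.089, 0.004]
force: [-8.2, -0.0, 1.6]
width: 0.002
```

```bash
cat >> log.txt <<'E'
.5779 -.1620 -5.9 .4
.5805 -.1628 -6.4 .4
.5830 -.1635 -6.0 .1
E
python3 fit.py|tail -3
python3 - <<'E'
from h import *
wh()
a=eyes.get_image('top');b=eyes.get_image('scene')
crop(b,205,195,285,255,10,'pics/s10.png')
E
```

```text
-106.9 0.1003 5.76 1.33 0.578
-105.3 0.1004 6.28 1.3 0.63
-103.8 0.1004 5.85 1.34 0.587
z 0.0898 r 0.1006 phi -97.83 yaw-phi-90 1.29 Ftool [-0.97 -8.17 -1.52] t 22.23 tz 0.03
```

View pics/s10.png

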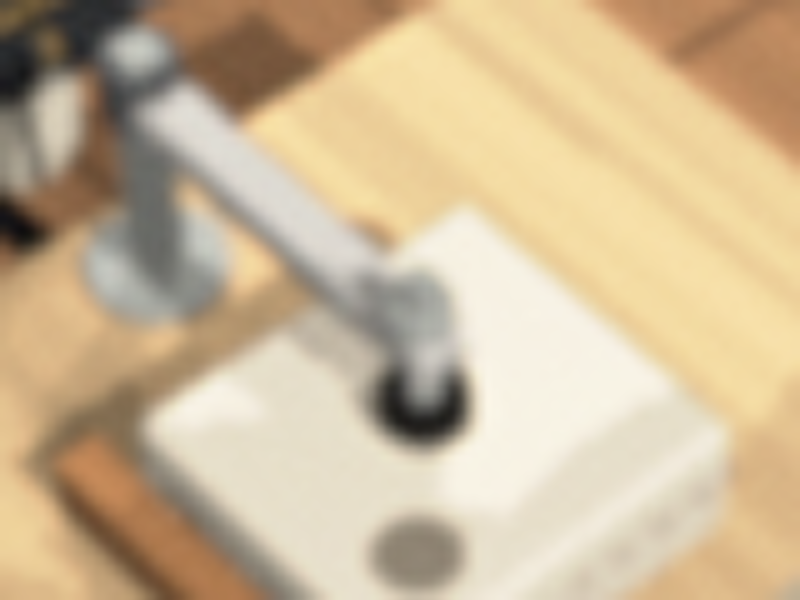

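Force is starting to rise. The foot appears to touch near phi −103°. Continuing in small steps.

>>> {"fn": "apply_moves", "kwargs": {
  "targets": [1,0.0001,0.0066,0,-0.0167]
}}

```text
clock: 22.45
position: [0.5957, -0.166, 0.0897]
ee_rot: [-2.315, -2.119, 0.005]
force: [-7.3, -1.1, 3.6]
width: 0.005
```

>>> {"fn": "apply_moves", "kwargs": {
  "targets": [1,0.0001,0.0066,0,-0.0167]
}}

```text
clock: 22.58
position: [0.5984, -0.1663, 0.0897]
ee_rot: [-2.287, -2.15, 0.005]
force: [-7.1, -0.2, 3.0]
width: 0.005
```

>>> {"fn": "apply_moves", "kwargs": {
  "targets": [1,0.0001,0.0066,0,-0.0167]
}}

```text
clock: 22.7
position: [0.601, -0.1666, 0.0898]
ee_rot: [-2.259, -2.18, 0.005]
force: [-7.8, -1.7, 3.0]
width: 0.005
```

```bash
cat >> log.txt <<'E'
.5856 -.1641 -6.5 .5
.5882 -.1647 -6.9 -.3
.5907 -.1652 -6.8 0
.5933 -.1656 -8.2 0
E
python3 fit.py|tail -4; python3 -c "from h import *;wh()"
```

```text
-102.3 0.1004 6.46 0.9 0.648
-100.8 0.1005 6.72 1.59 0.675
-99.3 0.1005 6.71 1.1 0.675
-97.8 0.1005 8.12 1.12 0.817
z 0.0898 r 0.1008 phi -93.40 yaw-phi-90 1.36 Ftool [-1.96 -7.72 -2.96] t 22.70 tz -0.02
```

```bash
cat >> log.txt <<'E'
.5957 -.1660 -7.3 -1.1
.5984 -.1663 -7.1 -.2
.6010 -.1666 -7.8 -1.7
E
cat >> fit.py <<'E'
from scipy.optimize import least_squares
T=Ft*r
D1=np.loadtxt('log1.txt');d1=D1[:,:2]-H;p1=np.arctan2(d1[:,1],d1[:,0]);T1=-(D1[:,2]*-np.sin(p1)+D1[:,3]*np.cos(p1))*np.hypot(*d1.T)
print('free stroke1',T1.mean(),T1.std(),T1.std()/len(T1)**.5)
f=lambda q:np.r_[(q[0]*(1+np.clip(phi-q[1],0,9)*.8/.6)-T),q[0]-T1]
best=min((least_squares(f,[.6,np.radians(a)]) for a in range(-118,-90,3)),key=lambda s:s.cost)
C=np.linalg.inv(best.jac.T@best.jac)*.05**2
print('T0 %.3f touch %.1f +- %.1f deg  target %.1f'%(best.x[0],np.degrees(best.x[1]),np.degrees(C[1,1]**.5),np.degrees(best.x[1]+.35)))
E
python3 fit.py|tail -6
```

```text
-97.8 0.1005 8.12 1.12 0.817
-96.4 0.1006 7.13 1.91 0.718
-94.9 0.1007 7.06 0.81 0.71
-93.4 0.1008 7.68 2.16 0.774
free stroke1 0.6032445454545456 0.05343215823719176 0.009301344858584273
T0 0.606 touch -105.5 +- 1.3 deg  target -85.5
```

>>> {"fn": "apply_moves", "kwargs": {
  "targets": [1,0.0001,0.0066,0,-0.0167]
}}

```text
clock: 22.82
position: [0.6036, -0.1667, 0.0897]
ee_rot: [-2.23, -2.209, 0.005]
force: [-7.5, -1.5, 4.1]
width: 0.006
```

>>> {"fn": "apply_moves", "kwargs": {
  "targets": [1,0.0001,0.0066,0,-0.0167]
}}

```text
clock: 22.95
position: [0.6062, -0.1669, 0.0898]
ee_rot: [-2.201, -2.238, 0.005]
force: [-7.5, -2.3, 2.4]
width: 0.005
```

```bash
python3 -c "from h import *;wh()"
```

```text
z 0.0898 r 0.1009 phi -90.46 yaw-phi-90 1.41 Ftool [-2.13 -7.56 -2.39] t 22.95 tz 0.07
```

>>> {"fn": "apply_moves", "kwargs": {
  "targets": [1,0,0.0044,0,-0.0111]
}}

```text
clock: 23.08
position: [0.6079, -0.1669, 0.0897]
ee_rot: [-2.182, -2.257, 0.005]
force: [-8.2, -1.5, 3.8]
width: 0.003
```

>>> {"fn": "apply_moves", "kwargs": {
  "targets": [1,0,0.0044,0,-0.0111]
}}

```text
clock: 23.2
position: [0.6096, -0.1669, 0.0897]
ee_rot: [-2.162, -2.275, 0.005]
force: [-8.0, -2.4, 3.2]
width: 0.008
```

>>> {"fn": "apply_moves", "kwargs": {
  "targets": [1,0,0.0044,0,-0.0111]
}}

```text
clock: 23.32
position: [0.6113, -0.1669, 0.0898]
ee_rot: [-2.142, -2.294, 0.005]
force: [-8.5, -3.4, 2.8]
width: 0.007
```

```bash
cat >> log.txt <<'E'
.6036 -.1667 -7.5 -1.5
.6062 -.1669 -7.5 -2.3
E
python3 -c "from h import *;wh()"
```

```text
z 0.0898 r 0.1010 phi -87.55 yaw-phi-90 1.47 Ftool [-2.8  -8.73 -2.71] t 23.32 tz 0.06
```

```bash
cat >> log.txt <<'E'
.6079 -.1669 -8.2 -1.5
.6096 -.1669 -8.0 -2.4
.6113 -.1669 -8.5 -3.4
E
python3 fit.py|tail -10
```

```text
-96.4 0.1006 7.13 1.91 0.718
-94.9 0.1007 7.06 0.81 0.71
-93.4 0.1008 7.68 2.16 0.774
-91.9 0.1008 7.45 1.75 0.75
-90.5 0.1009 7.48 2.36 0.755
-89.5 0.1009 8.21 1.43 0.829
-88.5 0.1009 8.06 2.19 0.813
-87.6 0.101 8.64 3.04 0.872
free stroke1 0.6032445454545456 0.05343215823719176 0.009301344858584273
T0 0.606 touch -104.6 +- 1.2 deg  target -84.6
```

>>> {"fn": "apply_moves", "kwargs": {
  "targets": [1,0,0.0044,0,-0.0111]
}}

```text
clock: 23.45
position: [0.613, -0.1669, 0.0898]
ee_rot: [-2.122, -2.313, 0.006]
force: [-9.4, -2.9, 3.3]
width: 0.006
```

>>> {"fn": "apply_moves", "kwargs": {
  "targets": [1,0,0.0044,0,-0.0111]
}}

```text
clock: 23.58
position: [0.6147, -0.1668, 0.0897]
ee_rot: [-2.102, -2.331, 0.006]
force: [-6.7, -3.5, 2.8]
width: 0.002
```

```bash
python3 - <<'E'
from h import *
s=arm.observe(); open('log.txt','a').write('%f %f %f %f\n'%(*s['position'][:2],*s['force'][:2]))
E
python3 fit.py|tail -3;python3 -c "from h import *;wh()"
```

```text
-85.6 0.1011 6.95 2.95 0.702
free stroke1 0.6032445454545456 0.05343215823719176 0.009301344858584273
T0 0.605 touch -103.8 +- 1.1 deg  target -83.8
z 0.0897 r 0.1011 phi -85.60 yaw-phi-90 1.51 Ftool [-2.76 -7.03 -2.81] t 23.57 tz 0.07
```

>>> {"fn": "apply_moves", "kwargs": {
  "targets": [1,0,0.0044,0,-0.0111]
}}

```text
clock: 23.7
position: [0.6165, -0.1667, 0.0897]
ee_rot: [-2.082, -2.349, 0.006]
force: [-8.5, -3.1, 2.4]
width: 0.005
```

```bash
echo ".6130 -.1669 -9.4 -2.9" >> log.txt
python3 - <<'E'
from h import *
s=arm.observe(); open('log.txt','a').write('%f %f %f %f\n'%(*s['position'][:2],*s['force'][:2]))
E
python3 fit.py|tail -4;python3 -c "from h import *;wh()"
```

```text
-86.6 0.1011 9.56 2.34 0.966
-84.6 0.1011 8.71 2.29 0.881
free stroke1 0.6032445454545456 0.05343215823719176 0.009301344858584273
T0 0.606 touch -104.3 +- 1.1 deg  target -84.3
z 0.0897 r 0.1011 phi -84.63 yaw-phi-90 1.54 Ftool [-2.06 -8.78 -2.4 ] t 23.70 tz 0.07
```

```bash
cat > fit2.py <<'E'
from fit import *
print('resid std',best.fun[:len(T)].std())
for name,g in (('stroke2 only',lambda q:(q[0]*(1+np.clip(phi-q[1],0,9)*.8/.6)-T)),('T0=.6 abs',lambda q:(.6+.8*np.clip(phi-q[1],0,9)-T)),('slope free',lambda q:np.r_[(q[0]*(1+np.clip(phi-q[1],0,9)*q[2])-T),q[0]-T1])):
    b=min((least_squares(g,[.6,np.radians(a),1.33]) for a in range(-118,-90,2)),key=lambda s:s.cost)
    print(name,b.x[0],np.degrees(b.x[1]),b.x[2])
E
python3 fit2.py|tail -4
```

```text
resid std 0.05066573618777232
stroke2 only 0.612206751516183 -103.82865078610128 1.33
T0=.6 abs 0.6 -104.86901401933814 1.33
slope free 0.6058469767169501 -106.36809369304173 1.1311794722126647
```

All the fits put the target between −85.0° and −83.8°, and the wheel is at −84.6°. I'm leaving it here and backing off the spoke.

>>> {"fn": "apply_moves", "kwargs": {
  "targets": [1,0,-0.01,0,0.0222,1,0,-0.02,0,0.0333,1,0,-0.01,0,0,1,0,0,-0.06,0,1,0,0,-0.08,0,1,0,0,-0.1,0,1,0,0,-0.12,0,1,0,0,-0.12,0,1,-0.05,-0.08,-0.05,0,1,-0.05,-0.1,0,0,1,-0.05,-0.1,0,0,1,0,-0.1,0,0,1,0,0,0,0,1,0,0,0,0]
}}

```text
clock: 25.45
position: [0.454, -0.2312, 0.3027]
ee_rot: [2.182, 2.259, 0.002]
force: [1.5, 0.2, 0.1]
width: 0.001
```

Run:
```python
from h import *
s=arm.observe();print(s['position'],s['force'],s['clock'])
a=eyes.get_image('top');b=eyes.get_image('scene')
crop(a,155,95,315,225,5,'pics/t11.png');crop(b,145,150,305,270,5,'pics/s11.png')
cv2.imwrite('pics/s11f.png',b[:,:,::-1])
```

```text
[ 0.45404    -0.23115106  0.30270288] [1.47898592 0.22509906 0.10093771] 25.45
```

View pics/t11.png

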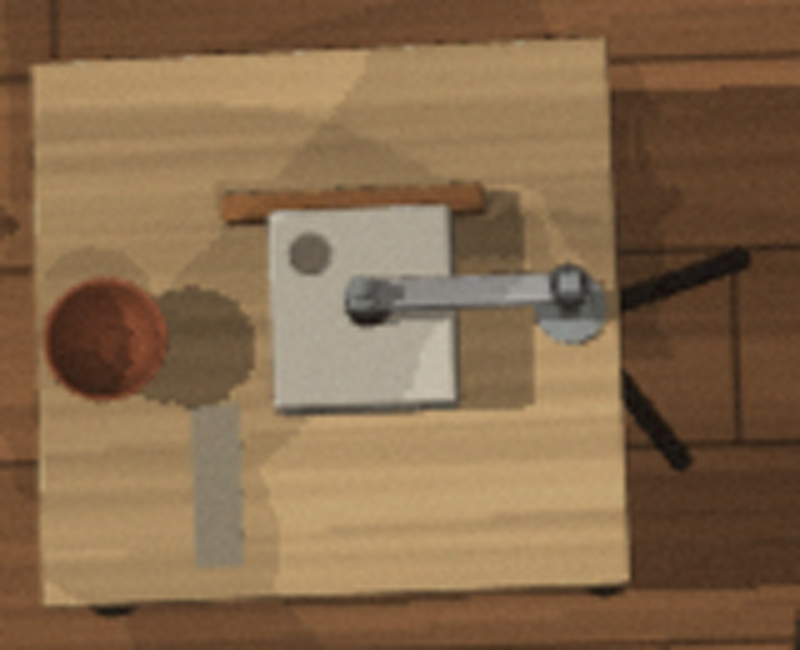

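View pics/s11.png

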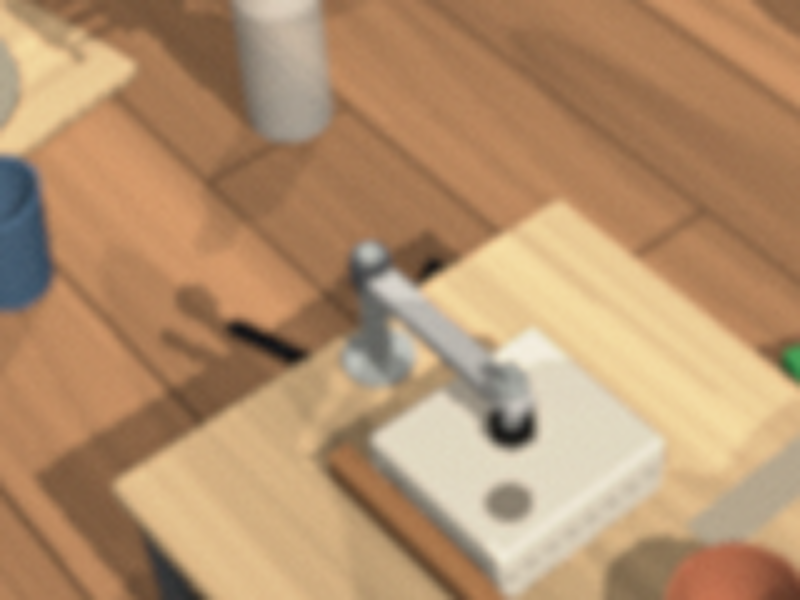

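View pics/s11f.png

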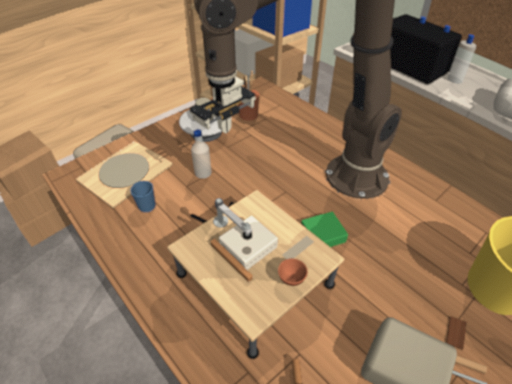

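Run:
```python
from h import *
T=lambda L:np.array([[155+(c+.5)/5-.5,95+(r+.5)/5-.5] for c,r in L])
hub=np.array([.6088,-.0655])
for a in((703,186),(740,403),(746,258),(685,464)):
    p=atz('top',T([a]),.1)[0];d=p[:2]-hub;print(np.hypot(*d),np.degrees(np.arctan2(d[1],d[0])))
p=atz('top',T([(270,212),(450,206),(457,403),(277,410)]),.185);print([w2seat(x).round(4) for x in p])
```

```text
0.11965573128172367 -46.87345191645288
0.120422731716 -118.26436452516583
0.11817794825281046 -72.83232182601597
0.11784974693779392 -143.2868475926414
[array([0.0575, 0.0555]), array([ 0.0567, -0.0522]), array([-0.0619, -0.0524]), array([-0.0618,  0.0546])]
```

```bash
python3 -c "
from h import *
s=arm.observe();print(s['force'],s['clock']);print(arm.sign_off())"
```

```text
[ 0.39384938 -0.10822389 -0.11109319] 25.55
the job is handed in; nothing more can be done
None
```

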